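# Fetch the cottage out of the trees

### The arm

A 7-joint arm with a two-finger parallel gripper is mounted at the origin on the work surface. World frame = base frame: x ahead of the robot, y to its left, z up, the work surface at z = 0. Lengths are in m, angles in rad, forces in N, time in s.
With the tool pointing down it reaches from about 0.425 to 1.025 m from the base axis. Payload 9.4 kg.
Tool frame: the origin (TCP) lies on the centre line of the jaws, within the pads' length; the fingertips stand 17 mm ahead of it and the grasp point (between the pads) lies 2 mm behind it; x points along the fingers, z is the direction in which the jaws open and shut, and the axes are right-handed (so a half turn about x gives the same grasp; the last joint's range is limited). The gripper opens to 93 mm and grips with 3 to 60 N. Pads are 15 mm wide; open, the fingers measure 128 mm over their backs; the gripper's body (75 mm by 188 mm) begins 65 mm behind the grasp point.
Start: joints at [-1.373, 0.599, -0.003, 1.599, 0.002, 0.943, -0.08], TCP at [0.197, 0.698, 0.236] pointing down, gripper open.
Joint ranges: [-2.57, 2.57], [-0.35, 1.97], [-1.29, 1.29], [0.11, 2.56], [-1.05, 4.19], [0.11, 1.86], [-2.63, 2.63]. Speed limits (rad/s): [2.22, 2.22, 3.01, 3.01, 3.14, 3.14, 3.14].

### API

Orientations are given as a unit quaternion [w, x, y, z].
In Python, from bench import env, imaging, ticket gives the robot as it stands.
- The arm moves only by the tool move_arm, never from a script. Its arguments are lists of equal length, an entry for each row: "delta_pos": the shift along the tool's x, y, z in mm, a list of three; "spin": the turn about the tool's x in rad. In form: {"delta_pos": [[tx, ty, tz], ...], "spin": [spin, ...]}. A call has exactly 5 rows; each row shifts and turns the commanded pose from where the row before left it, along the tool's axes as they then stand; what a row does not reach is not made up. A row lasts 1/12 s, in which the tool goes at most 41.7 mm and 7.16 degrees, less where a joint would pass 70% of its speed; a pose out of reach is approached as far as the arm can. A call is refused whole if a number of a shift passes 41.7 or a number of a turn 0.125, either way. A call with a gripper value outside its range is refused whole. "jaw" is the closure in counts, from 0 (fully open) to 255 (shut), set as the call begins (left out, the last holds). The fingers move at their own pace and stop on an object; the grip force is fixed at half the most. Time passes only in rows, so rows that do not move let the fingers close, or fill a call up. It gives the time, the measured TCP pose, the force and the opening at its end, in the units of the state.
- env.get_obs(): the state, without advancing time (a new reading comes with each control period).
- imaging.get_image(name): name is "scene" or "side" or "wrist"; returns (picture, depth): 400x640x3 uint8, red, green, blue; 400x640 float32, m along the optical axis (not along the pixel's ray), 0 where there is no reading.
- imaging.calibration(name): a dict with "fx", "fy", "cx", "cy" (pixels), "origin" and "attitude" of the camera in the world. Camera axes: x right, y up, looking along -z (the intrinsics and any distortion apply to the point x, -y, -z); pixel columns grow to the right and rows downward; lengths in m; the calibration is good to about 2 mm. A picture is of the moment at which its call begins: read the wrist's pose just before it. calibration takes no time and is no camera call; for the wrist camera it gives the pose at the moment of the call.
- ticket.hand_in(): hands the job in, once; it reports no verdict.
The state is a dict: "time": time; "joint_positions": joint angles; "qd": joint speeds; "joint_efforts": joint torques, N m; "tool_pos": TCP position; "ee_rot": TCP orientation; "ft_force": force on the tool from outside, world axes, zero at the start; "wrist_torque": the same for the moment, N m; "width": finger opening in m.
Only numpy, scipy, OpenCV 4.12 (cv2) and the standard library are available. Lean on these libraries where they do the work, as an engineer would, in place of code of your own. Each camera call takes 0.05 s, during which the arm holds its last target.

### The job

Clear the three model trees off the diorama board and stand them all upright in the grey side tray, then fetch the little cottage they were hemming in and stand it upright in the middle of the round painting stand. After that put every tree back upright on the board where it stood at the start, each on its own patch. Do not knock anything over, and leave the paint jar, the glue bottle and the brush alone.

Things in the scene. Friction and masses are not known exactly. Their poses are not given: they have to be found in the camera images.
- fir: model fir tree: dark green cone-shaped crown, 48 mm across at its foot (28 mm up) narrowing straight to 14 mm at the top (112 mm up, about 29 mm across at 76 mm up), on a round base 44 mm across, 6 mm thick; trunk 8 mm thick. Origin at the centre of the underside, z up; yaw means nothing. About 90 g. Hard crown, can be gripped about 76 mm above the underside, above the height of the cottage.
- poplar: model poplar: dark green slim upright column-shaped crown, 28 mm across from 45 to 95 mm up, top 112 mm up, on a round base 44 mm across, 6 mm thick; trunk 8 mm thick. Origin at the centre of the underside, z up; yaw means nothing. About 90 g. Hard crown, can be gripped about 76 mm above the underside.
- round_tree: model round-headed tree: dark green ball crown 50 mm across with its centre 76 mm above the underside, top 101 mm up, on a round base 44 mm across, 6 mm thick; trunk 8 mm thick. Origin at the centre of the underside, z up; yaw means nothing. About 90 g. Hard crown, can be gripped at the ball's middle.
- cottage: model cottage with cream walls and a brown gable roof: 46 mm long (its x, along the ridge) by 38 mm wide (its y), vertical walls 30 mm high, ridge 49 mm up. Origin at the centre of its underside, z up. About 80 g. At the start it stands amid the three trees, with too little room for fingers beside it. Grip across the 38 mm width about 24 mm above its underside.
- board: fixed green board 200 x 200 mm, 12 mm thick; hill 20 mm wide, 170 long, 30 high on its far (+x) edge, centred at x +84 mm. Origin: centre of the underside. Brown patches 54 mm across at x, y = (15, 52), (15, -52), (-42, 0) mm; any tree on any patch, up to 5 mm off its centre. The cottage starts at about (15, 0), its ridge roughly along x.
- tray: fixed low grey tray, the side area: 250 mm (its x) by 120 mm (its y) outside, walls 4 mm thick and 16 mm high, floor about 4 mm above the table. Origin at the centre of its underside. It lies to the left or the right of the board.
- stand: fixed round painting stand (does not turn): wooden disc 110 mm across, top 24 mm above the table, a thin dark circle 74 mm across drawn around its middle. Origin at the centre of its underside, on the table. It lies on the other side of the board from the tray.
- jar: bystander: paint jar, 44 mm across, 50 mm high, between board and robot. Origin at the centre of its underside.
- glue: bystander: white glue bottle, 36 mm across, 90 mm high, orange cap, between board and robot. Origin at the centre of its underside.
- brush: bystander: brush 170 mm long lying on the table beyond the board. Origin on the table under the brush.

How it is judged:
On the way, in this order (a step that is already met when the one before it is completed fails the run):
1. all three trees stand upright and released in the tray (x of fir in the frame of tray between -0.115 and 0.115 m and y of fir in the frame of tray between -0.05 and 0.05 m and z of each of fir, poplar, round_tree in the frame of tray below 0.01 m and angle between each of fir, poplar, round_tree's own z axis and vertical below 0.12 rad and x of poplar in the frame of tray between -0.115 and 0.115 m and y of poplar in the frame of tray between -0.05 and 0.05 m and x of round_tree in the frame of tray between -0.115 and 0.115 m and y of round_tree in the frame of tray between -0.05 and 0.05 m and contact force between each of fir, poplar, round_tree and the fingers below 0.05 N), for 0.2 s.
2. the cottage stands released in the middle of the painting stand while all three trees are still in the tray (horizontal distance between cottage and stand below 0.015 m and z of cottage in the frame of stand between 0.02 and 0.028 m and angle between cottage's own z axis and vertical below 0.1 rad and contact force between cottage and the fingers below 0.05 N and x of fir in the frame of tray between -0.115 and 0.115 m and y of fir in the frame of tray between -0.05 and 0.05 m and z of each of fir, poplar, round_tree in the frame of tray below 0.01 m and angle between each of fir, poplar, round_tree's own z axis and vertical below 0.12 rad and x of poplar in the frame of tray between -0.115 and 0.115 m and y of poplar in the frame of tray between -0.05 and 0.05 m and x of round_tree in the frame of tray between -0.115 and 0.115 m and y of round_tree in the frame of tray between -0.05 and 0.05 m), for 0.2 s.
3. every tree stands again, released, where it stood at the start (distance of each of fir, poplar, round_tree from where it was at the start of the episode below 0.015 m and angle between each of fir, poplar, round_tree's own z axis and vertical below 0.1 rad and contact force between each of fir, poplar, round_tree and the fingers below 0.05 N), for 0.2 s.
At the end, for the whole second after the job is handed in: The cottage stands upright on the painting stand within 15 mm of its centre, and each tree stands upright on the board within 15 mm of where it stood at the start (tilts under 0.1 rad); all are released and at rest (all of step 3 and horizontal distance between cottage and stand below 0.015 m and z of cottage in the frame of stand between 0.02 and 0.028 m and angle between cottage's own z axis and vertical below 0.1 rad and linear speed of each of fir, poplar, round_tree, cottage below 0.02 m/s and angular speed of each of fir, poplar, round_tree, cottage below 0.2 rad/s and contact force between cottage and the fingers below 0.05 N); the robot touches nothing.
It fails at once if a tree or the cottage is knocked over (angle between any of fir, poplar, round_tree, cottage's own z axis and vertical above 1 rad).
It fails at once if the paint jar is disturbed (moved more than 20 mm) (distance of jar from where it was at the start of the episode above 0.02 m).
It fails at once if the glue bottle is disturbed (moved more than 20 mm) (distance of glue from where it was at the start of the episode above 0.02 m).
It fails at once if the brush is disturbed (moved more than 20 mm) (distance of brush from where it was at the start of the episode above 0.02 m).
It also fails if it takes over 144 s, if anything falls off the work surface, if the arm or the gripper's body presses on something with over 40 N, if the wrist force passes 120 N, or if a joint passes its speed limit or range.

## Working session

There is one attempt and no reset: what is moved stays moved. The work goes in short steps, Python scripts to look and compute and a tool call to move; the robot and the scene stay as the last step left them, time stands still between calls to the robot, and variables do not carry over. Pictures are saved under pics/ and viewed, and the job is handed in when it is done.

Besides the shell and the picture viewer there is one more tool, called after "Call:" by a JSON object that holds its "fn" and its "kwargs". move_arm: Moves the arm, as the interface text tells. Its arguments: {"type":"object","properties":{"delta_pos":{"type":"array","items":{"type":"array","items":{"type":"number"}}},"spin":{"type":"array","items":{"type":"number"}},"jaw":{"type":"number"}},"required":["delta_pos","spin"]}

```bash
ls; mkdir -p pics
python3 - <<'E'
from bench import env, imaging
import cv2
print({k:(v if not hasattr(v,'round') else v.round(3)) for k,v in env.get_obs().items()})
for n in ("scene","side"):
    c=imaging.calibration(n); print(n,c)
    p,d=imaging.get_image(n); cv2.imwrite(f'pics/{n}0.png',p[:,:,::-1])
    import numpy as np; np.save(f'pics/{n}0_d.npy',d)
E
```

```text
pics
{'time': 0.0, 'joint_positions': array([-1.373,  0.6  , -0.003,  1.6  ,  0.002,  0.943, -0.08 ]), 'qd': array([-0.001,  0.001,  0.001, -0.002,  0.001, -0.   ,  0.   ]), 'joint_efforts': array([-0.0000e+00, -7.6506e+01,  1.4980e+00, -2.5234e+01, -5.2000e-02,
        1.7000e-02,  0.0000e+00]), 'tool_pos': array([0.197, 0.697, 0.235]), 'ee_rot': array([ 0.563, -0.427,  0.564,  0.426]), 'ft_force': array([ 0.342,  0.116, -0.276]), 'wrist_torque': array([0.017, 0.008, 0.05 ]), 'width': 0.09288476746697473}
scene {'fx': 416.17072636137556, 'fy': 416.17072636137556, 'cx': 321.1060433251958, 'cy': 201.0803959278177, 'origin': array([1.11630173, 0.12050017, 0.60604876]), 'attitude': array([0.58444867, 0.2422251 , 0.29802188, 0.71479348])}
side {'fx': 447.04184305352476, 'fy': 447.04184305352476, 'cx': 318.9319629474378, 'cy': 194.4989827485951, 'origin': array([0.30266871, 0.74845165, 0.84815238]), 'attitude': array([-0.16722766, -0.06672442,  0.37665285,  0.90868883])}
```

View pics/scene0.png

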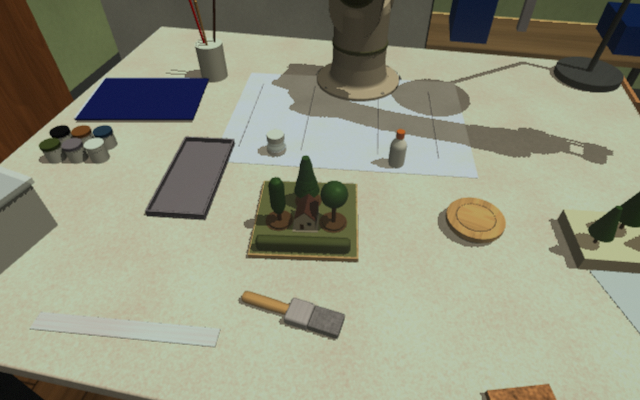

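View pics/side0.png

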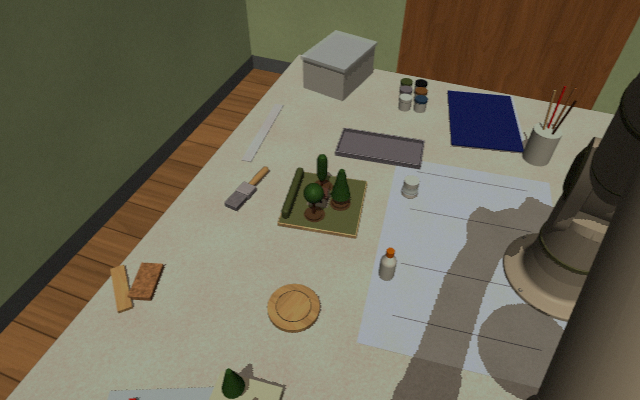

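The scene view looks back at the robot. The tray is at about (193,177) on the −y side, the board at about (305,220) and the stand at about (476,219) on the +y side. The fir is nearest the robot, the poplar on the −y side and the round tree on the +y side. Next I'll measure with depth and rays.

```bash
cat > h.py <<'E'
import numpy as np, cv2
from scipy.spatial.transform import Rotation as R
def rot(q): return R.from_quat([q[1],q[2],q[3],q[0]]).as_matrix()
def rays(c,uv):
    uv=np.asarray(uv,float).reshape(-1,2)
    d=np.stack([(uv[:,0]-c['cx'])/c['fx'],-(uv[:,1]-c['cy'])/c['fy'],-np.ones(len(uv))],1)
    return d@rot(c['attitude']).T
def onplane(c,uv,z):
    r=rays(c,uv); o=np.array(c['origin']); return o+r*((z-o[2])/r[:,2])[:,None]
def cloud(c,d):
    h,w=d.shape; u,v=np.meshgrid(np.arange(w),np.arange(h))
    r=rays(c,np.stack([u.ravel(),v.ravel()],1)).reshape(h,w,3)
    P=np.array(c['origin'])+r*d[...,None]; P[d==0]=np.nan; return P
E
python3 - <<'E'
from h import *
from bench import imaging
for n in ("scene","side"):
    c=imaging.calibration(n); d=np.load(f'pics/{n}0_d.npy'); P=cloud(c,d)
    im=cv2.imread(f'pics/{n}0.png'); np.set_printoptions(precision=4,suppress=True)
    hsv=cv2.cvtColor(im,cv2.COLOR_BGR2HSV)
    roi=dict(scene=dict(tray=(175,140,60,75),stand=(440,190,70,55),board=(245,150,120,115),jar=(262,125,30,35),glue=(385,125,25,45),brush=(235,285,115,55)),
      side=dict(tray=(330,125,100,45),stand=(262,280,62,55),board=(275,150,100,90),jar=(398,172,25,30),glue=(375,243,26,40),brush=(222,160,52,50)))[n]
    for k,(x,y,w,h) in roi.items():
        if k=='tray' : x,y,w,h=(x-35,y-10,w+40,h+20)
        p=P[y:y+h,x:x+w].reshape(-1,3)
        zt=p[:,2]; ok=np.isfinite(zt); p=p[ok]
        print(n,k,'z min/med/max',np.percentile(p[:,2],[1,50,99]))
        q=p[p[:,2]>dict(tray=.006,stand=.015,board=.006).get(k,.008)]
        if len(q)>5:
            if k in('jar','glue'): 
                print('   mean xy',q[:,:2].mean(0), q[:,:2].min(0),q[:,:2].max(0),q[:,2].max())
            else:
                hull=cv2.minAreaRect((q[:,:2]*1000).astype(np.float32)); print('   rect',hull)
E
```

```text
scene tray z min/med/max [-0.0043 -0.      0.0144]
   rect ((498.42547607421875, -290.53271484375), (254.29217529296875, 122.48567199707031), 6.5203680992126465)
scene stand z min/med/max [-0.0038  0.0197  0.0245]
   rect ((526.5454711914062, 301.30908203125), (108.3339614868164, 109.7186050415039), 62.51405715942383)
scene board z min/med/max [-0.0038  0.0104  0.1146]
   rect ((521.7537841796875, -29.550506591796875), (314.7276611328125, 204.7374725341797), 10.275389671325684)
scene jar z min/med/max [-0.0036 -0.0002  0.0494]
   mean xy [ 0.3848 -0.135 ] [ 0.3562 -0.159 ] [ 0.3987 -0.1154] 0.050909421021325896
scene glue z min/med/max [-0.0037  0.0003  0.0881]
   mean xy [0.3772 0.1395] [0.358  0.1219] [0.3871 0.1572] 0.08934061745623023
scene brush z min/med/max [-0.0037 -0.0007  0.0198]
   rect ((783.7283935546875, 2.33221435546875), (169.21823120117188, 42.52663040161133), 83.38546752929688)
side tray z min/med/max [-0.0042  0.0008  0.1134]
   rect ((489.21893310546875, -262.2275695800781), (506.42926025390625, 298.3274841308594), 78.61124420166016)
side stand z min/med/max [-0.0033  0.022   0.027 ]
   rect ((526.2337036132812, 303.6614074707031), (106.96749877929688, 109.33394622802734), 20.87514877319336)
side board z min/med/max [-0.0037  0.0097  0.1137]
   rect ((581.498291015625, -82.69232177734375), (199.97586059570312, 338.1357727050781), 7.089648246765137)
side jar z min/med/max [-0.0032  0.0026  0.0519]
   mean xy [ 0.3752 -0.1277] [ 0.3537 -0.1595] [ 0.3976 -0.1134] 0.05350544395205714
side glue z min/med/max [-0.003   0.0019  0.0902]
   mean xy [0.366  0.1509] [0.3491 0.1324] [0.3845 0.1606] 0.0915258758018026
side brush z min/med/max [-0.0041  0.0005  0.0215]
   rect ((782.2244262695312, 4.845558166503906), (171.80606079101562, 43.024742126464844), 81.7867431640625)
```

```bash
cat > trees.py <<'E'
from h import *
from scipy.optimize import least_squares
def fitc(q,r):
    # known-radius circle fit
    f=lambda s: np.hypot(q[:,0]-s[0],q[:,1]-s[1])-r
    s=least_squares(f,q[:,:2].mean(0),loss='soft_l1',f_scale=.001); return s.x,np.sqrt(np.median(f(s.x)**2))
E
python3 - <<'E'
from trees import *
from bench import imaging
np.set_printoptions(precision=4,suppress=True)
cl={}
for n in ("scene","side"):
    c=imaging.calibration(n); P=cloud(c,np.load(f'pics/{n}0_d.npy')).reshape(-1,3)
    P=P[np.isfinite(P[:,0])]; cl[n]=P
    b=P[(P[:,2]>.006)&(P[:,2]<.02)&(P[:,0]>.42)&(P[:,0]<.72)&(abs(P[:,1])<.2)]
    b=b[(b[:,1]>-.16)]
    print(n,cv2.minAreaRect((b[:,:2]*1000).astype(np.float32)), 'top z', np.median(b[b[:,2]>.009][:,2]))
    hi=P[(P[:,2]>.045)&(P[:,0]>.42)&(P[:,0]<.72)&(P[:,1]<.15)&(P[:,1]>-.2)]
    L=None
    _,lab,cen=cv2.kmeans(hi[:,:2].astype(np.float32),3,None,(3,50,1e-6),5,cv2.KMEANS_PP_CENTERS)
    for i in range(3):
        t=hi[lab[:,0]==i]; print('  blob',cen[i],len(t),t[:,2].max(),t[:,:2].min(0),t[:,:2].max(0))
E
```

```text
scene ((576.177001953125, -19.974464416503906), (201.3325958251953, 200.272216796875), 8.72913932800293) top z 0.01117316443073152
  blob [ 0.5513 -0.0235] 803 0.124508901894958 [ 0.5256 -0.0498] [ 0.5941 -0.0005]
  blob [0.5958 0.0309] 713 0.1132838127221168 [ 0.5686 -0.0132] [0.6141 0.0595]
  blob [ 0.6078 -0.0561] 596 0.12222317109591085 [ 0.5859 -0.0804] [ 0.6152 -0.0114]
side ((595.5899047851562, 19.558151245117188), (250.16546630859375, 271.55181884765625), 8.627180099487305) top z 0.01241252404452553
  blob [0.5799 0.0472] 341 0.11577248359754466 [0.5595 0.0223] [0.6076 0.0622]
  blob [ 0.5989 -0.0572] 252 0.12594808272068658 [ 0.5858 -0.0752] [ 0.6707 -0.0335]
  blob [ 0.5356 -0.015 ] 447 0.1258047089262575 [ 0.5116 -0.0371] [0.5799 0.0019]
```

Run:
```python
import cv2
a=cv2.imread('pics/scene0.png')[150:265,240:370]; b=cv2.imread('pics/side0.png')[145:245,265:385]
cv2.imwrite('pics/z0.png',cv2.hconcat([cv2.resize(a,(390,345),interpolation=2),cv2.resize(b,(390,345),interpolation=2)]))
```

```text
(no output)
```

View pics/z0.png

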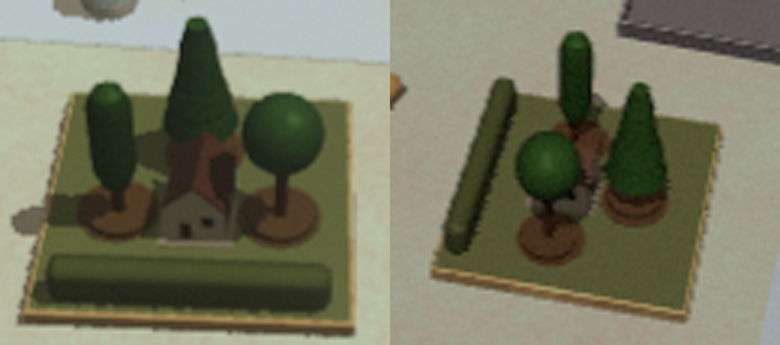

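```bash
cat >> trees.py <<'E'
def fit_tree(P,kind,guess,zb):
    """axis xy from surface points with known profile; zb = z of underside"""
    q=P[(np.hypot(P[:,0]-guess[0],P[:,1]-guess[1])<.036)]; h=q[:,2]-zb
    if kind=='round_tree': m=(h>58)|((h>.056)&(h<.1)); q=q[m];h=h[m]; rr=np.sqrt(np.clip(.025**2-(h-.076)**2,0,None))
    elif kind=='poplar': m=(h>.05)&(h<.093); q=q[m];h=h[m]; rr=np.full(len(q),.014)
    else: m=(h>.05)&(h<.109); q=q[m];h=h[m]; rr=np.interp(h,[.028,.112],[.024,.007])
    f=lambda s: np.hypot(q[:,0]-s[0],q[:,1]-s[1])-rr
    s=least_squares(f,guess,loss='soft_l1',f_scale=.001)
    return s.x,len(q),np.median(abs(f(s.x)))
E
python3 - <<'E'
from trees import *
from bench import imaging
np.set_printoptions(precision=4,suppress=True)
g=dict(round_tree=(.583,.034),poplar=(.599,-.069),fir=(.5345,-.0263))
Q=[]
for n in ("scene","side"):
    c=imaging.calibration(n); P=cloud(c,np.load(f'pics/{n}0_d.npy')).reshape(-1,3)
    P=P[np.isfinite(P[:,0])]; Q.append(P)
    for k in g: print(n,k,fit_tree(P,k,g[k],.012))
for k in g: print('both',k,fit_tree(np.vstack(Q),k,g[k],.012))
o=imaging.calibration('wrist'); print(o)
# cottage
P=Q[0]; q=P[(np.hypot(P[:,0]-.59,P[:,1]+.018)<.035)&(P[:,2]>.055)&(P[:,2]<.07)]; print(len(q),q[:,:2].mean(0),q[:,2].max())
q=P[(np.hypot(P[:,0]-.59,P[:,1]+.018)<.03)&(P[:,2]>.02)&(P[:,2]<.07)]; print(len(q),q.min(0),q.max(0))
E
```

```text
scene round_tree (array([0.5822, 0.0347]), 599, np.float64(0.001176524150145901))
scene poplar (array([ 0.5995, -0.0675]), 266, np.float64(0.0004728333836329472))
scene fir (array([ 0.5342, -0.0281]), 448, np.float64(0.000736943142515586))
side round_tree (array([0.5843, 0.036 ]), 320, np.float64(0.0009083317487952438))
side poplar (array([ 0.6012, -0.0662]), 142, np.float64(0.0007372346950044713))
side fir (array([ 0.5352, -0.0263]), 269, np.float64(0.001019190894319854))
both round_tree (array([0.5828, 0.0352]), 919, np.float64(0.001319505803730088))
both poplar (array([ 0.5997, -0.0671]), 408, np.float64(0.0006538682282819239))
both fir (array([ 0.5344, -0.0275]), 717, np.float64(0.000918341426184948))
{'fx': 312.6808997594887, 'fy': 312.6808997594887, 'cx': 327.7795408412354, 'cy': 201.75210884188334, 'origin': array([0.1179, 0.7193, 0.3841]), 'attitude': array([ 0.7889, -0.1165, -0.0874,  0.597 ])}
135 [ 0.5898 -0.0154] 0.06214119634119364
625 [ 0.5637 -0.0363  0.02  ] [0.6151 0.005  0.0621]
```

```bash
cat > go.py <<'E'
import sys
from h import *
from bench import env
np.set_printoptions(precision=2,suppress=True)
o=env.get_obs(); M=rot(o['ee_rot'])
# opening axis yaw (mod pi)
zy=np.degrees(np.arctan2(M[1,2],M[0,2]))
print('t',round(o['time'],2),'tcp',1000*o['tool_pos'],'xaxis',M[:,0],'open yaw',round(zy,2),'width',round(1000*o['width'],1),'F',o['ft_force'],'J',o['joint_positions'])
if len(sys.argv)>1:
    x,y,z,yw=map(float,sys.argv[1:5])
    d=np.array([x,y,z])-1000*o['tool_pos']
    dy=(yw-zy+90)%180-90   # world ccw turn wanted
    sp=np.radians(-dy)      # tool x points down
    Rz=R.from_euler('z',dy,degrees=True).as_matrix()
    print('dist',np.linalg.norm(d),'spin',round(sp,3))
    print('delta in tool axes now',M.T@d,' after turning',(Rz@M).T@d)
E
python3 go.py 534.5 -27.3 220 98.7; python3 go.py 200 697 235 98.7
```

```text
t 0.1 tcp [196.62 697.39 234.85] xaxis [-0. -0. -1.] open yaw 74.26 width 93.0 F [0.36 0.65 0.92] J [-1.37  0.6  -0.    1.6   0.    0.94 -0.08]
dist 799.7275858339771 spin -0.427
delta in tool axes now [  15.78 -521.81 -605.83]  after turning [  15.97 -224.38 -767.44]
t 0.1 tcp [196.62 697.39 234.85] xaxis [-0. -0. -1.] open yaw 74.26 width 93.0 F [0.36 0.65 0.92] J [-1.37  0.6  -0.    1.6   0.    0.94 -0.08]
dist 3.4094881366226137 spin -0.427
delta in tool axes now [-0.15 -3.36  0.54]  after turning [-0.15 -3.29 -0.9 ]
```

Call:
{"fn": "move_arm", "kwargs": {"delta_pos": [[0,0,0],[0,0,0],[0,0,0],[0,0,0],[0,0,0]], "spin": [-0.085,-0.085,-0.085,-0.085,-0.087], "jaw": 0}}

```text
time: 0.52
tool_pos: [0.1966, 0.6975, 0.2351]
ee_rot: [-0.459, 0.538, -0.46, -0.537]
ft_force: [0.1, 0.4, -0.2]
width: 0.0931
```

Call:
{"fn": "move_arm", "kwargs": {"delta_pos": [[1,-11,-38],[1,-11,-38],[1,-11,-38],[1,-11,-38],[1,-11,-38]], "spin": [0,0,0,0,0]}}

```text
time: 0.93
tool_pos: [0.2803, 0.5163, 0.2302]
ee_rot: [-0.46, 0.537, -0.461, -0.536]
ft_force: [2.1, 0.5, -0.1]
width: 0.0932
```

Call:
{"fn": "move_arm", "kwargs": {"delta_pos": [[1,-11,-38],[1,-11,-38],[1,-11,-38],[1,-11,-38],[1,-11,-38]], "spin": [0,0,0,0,0]}}

```text
time: 1.35
tool_pos: [0.3634, 0.337, 0.2255]
ee_rot: [-0.46, 0.537, -0.461, -0.537]
ft_force: [1.0, 0.1, -0.1]
width: 0.0932
```

```bash
python3 go.py 534.5 -27.3 200 98.7
```

```text
t 1.35 tcp [363.42 336.96 225.5 ] xaxis [-0. -0. -1.] open yaw 98.73 width 93.2 F [ 0.97  0.13 -0.14] J [-0.77  0.34 -0.13  2.12  0.07  0.68  0.79]
dist 403.2430052709001 spin 0.001
delta in tool axes now [  25.57 -113.79 -386.01]  after turning [  25.57 -114.01 -385.94]
```

Call:
{"fn": "move_arm", "kwargs": {"delta_pos": [[2,-11,-38],[2,-11,-38],[2,-11,-38],[2,-11,-38],[2,-11,-38]], "spin": [0,0,0,0,0]}}

```text
time: 1.77
tool_pos: [0.4466, 0.1575, 0.2155]
ee_rot: [-0.46, 0.537, -0.461, -0.537]
ft_force: [0.9, 0.1, 0.4]
width: 0.0932
```

Call:
{"fn": "move_arm", "kwargs": {"delta_pos": [[2,-11,-38],[2,-11,-38],[2,-11,-38],[2,-11,-38],[2,-11,-20]], "spin": [0,0,0,0,0]}}

```text
time: 2.18
tool_pos: [0.5272, -0.0072, 0.2054]
ee_rot: [-0.461, 0.536, -0.462, -0.535]
ft_force: [-0.6, 0.4, -0.6]
width: 0.0928
```

```bash
python3 go.py 534.5 -27.3 86 98.7
```

```text
t 2.18 tcp [527.22  -7.19 205.44] xaxis [-0. -0. -1.] open yaw 98.48 width 92.8 F [-0.6   0.44 -0.61] J [-0.05  0.41 -0.07  2.08  0.05  0.66  1.58]
dist 121.33796800813302 spin -0.004
delta in tool axes now [119.47  -4.29 -20.78]  after turning [119.47  -4.21 -20.8 ]
```

Call:
{"fn": "move_arm", "kwargs": {"delta_pos": [[0,-4,-20],[0,0,0],[20,0,0],[20,0,0],[0,0,0]], "spin": [0,0,0,0,0]}}

```text
time: 2.6
tool_pos: [0.5318, -0.021, 0.1629]
ee_rot: [0.459, -0.535, 0.461, 0.538]
ft_force: [-0.9, 0.5, -0.0]
width: 0.0929
```

```bash
python3 go.py 534.5 -27.3 86 98.7
python3 - <<'E'
from h import *
from bench import imaging
c=imaging.calibration('wrist'); print(c['origin'])
p,d=imaging.get_image('wrist'); cv2.imwrite('pics/w1.png',p[:,:,::-1]); 
P=cloud(c,d);
E
```

```text
t 2.6 tcp [531.81 -21.02 162.93] xaxis [-0.  0. -1.] open yaw 98.74 width 92.9 F [-0.95  0.46 -0.  ] J [-0.02  0.47 -0.07  2.1   0.05  0.57  1.6 ]
dist 77.23274356174566 spin 0.001
delta in tool axes now [76.92 -2.06 -6.68]  after turning [76.92 -2.07 -6.68]
[ 0.45168581 -0.03324888  0.31255372]
```

View pics/w1.png

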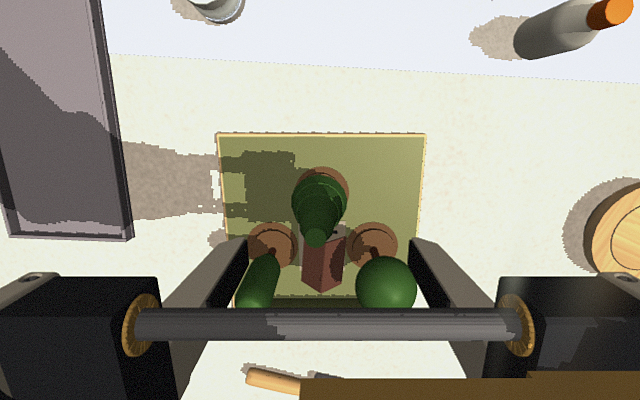

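The wrist view shows the fir apex at about (315,237) between the fingers, the poplar at (262,280) and the round tree at (385,285). The fingers are clear of both.

Call:
{"fn": "move_arm", "kwargs": {"delta_pos": [[0,-2,-7],[0,0,0],[25,0,0],[25,0,0],[20,0,0]], "spin": [0,0,0,0,0]}}

```text
time: 3.07
tool_pos: [0.5376, -0.0282, 0.0958]
ee_rot: [-0.461, 0.537, -0.46, -0.536]
ft_force: [-0.3, -0.7, -0.4]
width: 0.093
```

```bash
python3 go.py 534.5 -27.3 86 98.7
```

```text
t 3.07 tcp [537.55 -28.18  95.85] xaxis [ 0. -0. -1.] open yaw 98.71 width 93.0 F [-0.3  -0.73 -0.38] J [-0.02  0.58 -0.05  2.14  0.07  0.41  1.6 ]
dist 10.346165105438375 spin 0.0
delta in tool axes now [9.84 2.91 1.34]  after turning [9.84 2.91 1.34]
```

Call:
{"fn": "move_arm", "kwargs": {"delta_pos": [[5,2,1],[5,0,0],[0,0,0],[0,0,0],[0,0,0]], "spin": [0,0,0,0,0]}}

```text
time: 3.48
tool_pos: [0.5353, -0.0274, 0.0868]
ee_rot: [-0.461, 0.537, -0.46, -0.536]
ft_force: [0.4, -0.5, 0.4]
width: 0.093
```

```bash
python3 go.py 534.5 -27.3 86 98.7
```

```text
t 3.48 tcp [535.31 -27.41  86.81] xaxis [ 0. -0. -1.] open yaw 98.72 width 93.0 F [ 0.44 -0.47  0.4 ] J [-0.02  0.6  -0.05  2.15  0.07  0.39  1.59]
dist 1.1547267184038312 spin 0.0
delta in tool axes now [0.81 0.79 0.23]  after turning [0.81 0.79 0.23]
```

Aligned to about 1 mm. Closing.

Call:
{"fn": "move_arm", "kwargs": {"delta_pos": [[0,0,0],[0,0,0],[0,0,0],[0,0,0],[0,0,0]], "spin": [0,0,0,0,0], "jaw": 255}}

```text
time: 3.9
tool_pos: [0.5347, -0.0274, 0.0858]
ee_rot: [-0.461, 0.537, -0.46, -0.536]
ft_force: [-0.6, 0.1, -1.0]
width: 0.0644
```

Call:
{"fn": "move_arm", "kwargs": {"delta_pos": [[0,0,0],[0,0,0],[0,0,0],[0,0,0],[0,0,0]], "spin": [0,0,0,0,0]}}

```text
time: 4.32
tool_pos: [0.5346, -0.0275, 0.0856]
ee_rot: [-0.461, 0.537, -0.461, -0.537]
ft_force: [0.4, 0.2, -0.9]
width: 0.0345
```

Call:
{"fn": "move_arm", "kwargs": {"delta_pos": [[0,0,0],[0,0,0],[0,0,0],[0,0,0],[0,0,0]], "spin": [0,0,0,0,0]}}

```text
time: 4.73
tool_pos: [0.5345, -0.0273, 0.0856]
ee_rot: [0.461, -0.537, 0.461, 0.537]
ft_force: [0.3, -0.2, -0.5]
width: 0.0342
```

Call:
{"fn": "move_arm", "kwargs": {"delta_pos": [[-2,0,0],[-5,0,0],[-5,0,0],[0,0,0],[0,0,0]], "spin": [0,0,0,0,0]}}

```text
time: 5.15
tool_pos: [0.5349, -0.0274, 0.0982]
ee_rot: [-0.461, 0.537, -0.46, -0.536]
ft_force: [0.8, -0.7, -1.3]
width: 0.0345
```

Call:
{"fn": "move_arm", "kwargs": {"delta_pos": [[-15,0,0],[-20,0,0],[-20,0,0],[-10,0,0],[0,0,0]], "spin": [0,0,0,0,0]}}

```text
time: 5.57
tool_pos: [0.5356, -0.0274, 0.1645]
ee_rot: [-0.461, 0.537, -0.46, -0.536]
ft_force: [0.3, -1.0, -1.4]
width: 0.0342
```

```bash
python3 go.py 424 -299 160 96.5
python3 - <<'E'
from h import *
from bench import imaging
p,d=imaging.get_image('scene'); p2,_=imaging.get_image('side')
cv2.imwrite('pics/s2.png',np.hstack([p[:280,160:560],p2[80:360,220:620]])[:,:,::-1])
E
```

```text
t 5.57 tcp [535.62 -27.42 164.55] xaxis [ 0.  0. -1.] open yaw 98.71 width 34.2 F [ 0.26 -1.04 -1.38] J [-0.01  0.47 -0.07  2.1   0.06  0.57  1.61]
dist 293.66386217095203 spin 0.039
delta in tool axes now [   4.13  151.49 -251.54]  after turning [   4.16  141.67 -257.2 ]
```

View pics/s2.png

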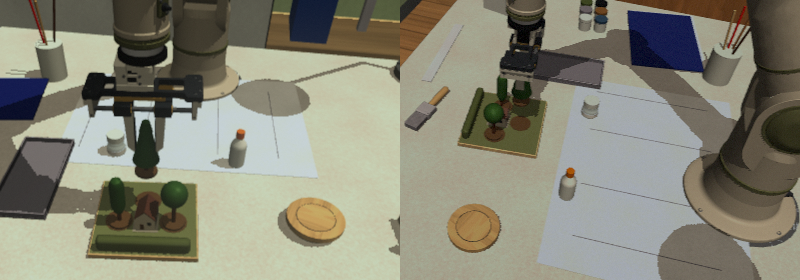

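The fir is lifted and hangs straight at (146,150) in the left half. Carrying it to the tray.

Call:
{"fn": "move_arm", "kwargs": {"delta_pos": [[0,12,-20],[0,19,-31],[0,19,-31],[0,19,-31],[0,19,-31]], "spin": [0,0,0,0,0]}}

```text
time: 6.08
tool_pos: [0.4681, -0.184, 0.1613]
ee_rot: [0.46, -0.536, 0.461, 0.537]
ft_force: [0.6, 1.0, -1.4]
width: 0.0347
```

Call:
{"fn": "move_arm", "kwargs": {"delta_pos": [[0,19,-31],[0,19,-31],[0,16,-28],[0,8,-14],[0,0,0]], "spin": [0,0,0,0,0]}}

```text
time: 6.5
tool_pos: [0.4213, -0.299, 0.1612]
ee_rot: [0.461, -0.535, 0.463, 0.536]
ft_force: [-0.6, -0.9, -0.9]
width: 0.0342
```

```bash
python3 go.py 424 -299 78.5 98.7
```

```text
t 6.5 tcp [ 421.29 -298.99  161.23] xaxis [-0. -0. -1.] open yaw 98.38 width 34.2 F [-0.59 -0.91 -0.93] J [ 0.57  0.46 -0.09  2.14  0.08  0.55  2.14]
dist 82.77848413559389 spin -0.006
delta in tool axes now [82.73 -2.88 -0.4 ]  after turning [82.73 -2.88 -0.41]
```

Call:
{"fn": "move_arm", "kwargs": {"delta_pos": [[20,-2,0],[25,0,0],[20,0,0],[8,0,0],[0,0,0]], "spin": [0,0,0,0,0]}}

```text
time: 6.92
tool_pos: [0.4251, -0.2934, 0.0873]
ee_rot: [0.46, -0.535, 0.46, 0.538]
ft_force: [-0.1, 0.6, -0.8]
width: 0.0345
```

```bash
python3 go.py 424 -299 78.5 98.7
```

```text
t 6.92 tcp [ 425.13 -293.38   87.3 ] xaxis [-0.  0. -1.] open yaw 98.8 width 34.5 F [-0.12  0.63 -0.81] J [ 0.55  0.59 -0.07  2.19  0.11  0.38  2.11]
dist 10.503028250645823 spin 0.002
delta in tool axes now [ 8.79  1.95 -5.41]  after turning [ 8.79  1.94 -5.41]
```

Call:
{"fn": "move_arm", "kwargs": {"delta_pos": [[3,0,-3],[3,0,0],[2,0,0],[0,0,0],[0,0,0]], "spin": [0,0,0,0,0]}}

```text
time: 7.33
tool_pos: [0.4265, -0.298, 0.0821]
ee_rot: [-0.461, 0.537, -0.461, -0.536]
ft_force: [0.5, 0.2, -0.8]
width: 0.0344
```

```bash
python3 go.py 424 -299 78 98.7
```

```text
t 7.33 tcp [ 426.54 -298.     82.13] xaxis [ 0. -0. -1.] open yaw 98.72 width 34.4 F [ 0.47  0.15 -0.78] J [ 0.55  0.6  -0.07  2.19  0.11  0.36  2.11]
dist 4.9482310781466925 spin 0.0
delta in tool axes now [ 4.13  2.66 -0.6 ]  after turning [ 4.13  2.66 -0.6 ]
```

Call:
{"fn": "move_arm", "kwargs": {"delta_pos": [[1,2,0],[1,0,0],[1,0,0],[0,0,0],[0,0,0]], "spin": [0,0,0,0,0]}}

```text
time: 7.75
tool_pos: [0.4244, -0.2982, 0.0786]
ee_rot: [-0.461, 0.537, -0.461, -0.537]
ft_force: [-0.7, -0.2, -1.2]
width: 0.0342
```

```bash
python3 go.py 424 -299 78 98.7
```

```text
t 7.75 tcp [ 424.42 -298.19   78.63] xaxis [ 0.  0. -1.] open yaw 98.72 width 34.2 F [-0.73 -0.24 -1.21] J [ 0.55  0.6  -0.07  2.19  0.11  0.35  2.11]
dist 1.1033725249219435 spin 0.0
delta in tool axes now [ 0.63  0.53 -0.74]  after turning [ 0.63  0.53 -0.74]
```

Call:
{"fn": "move_arm", "kwargs": {"delta_pos": [[1,0,0],[0,0,0],[0,0,0],[0,0,0],[0,0,0]], "spin": [0,0,0,0,0]}}

```text
time: 8.17
tool_pos: [0.4244, -0.2982, 0.0776]
ee_rot: [-0.461, 0.537, -0.461, -0.537]
ft_force: [0.3, 0.1, -1.8]
width: 0.0345
```

Call:
{"fn": "move_arm", "kwargs": {"delta_pos": [[0,0,0],[0,0,0],[0,0,0],[0,0,0],[0,0,0]], "spin": [0,0,0,0,0], "jaw": 0}}

```text
time: 8.58
tool_pos: [0.4244, -0.2982, 0.0777]
ee_rot: [-0.461, 0.537, -0.461, -0.537]
ft_force: [0.7, -0.2, 0.5]
width: 0.063
```

Call:
{"fn": "move_arm", "kwargs": {"delta_pos": [[0,0,0],[0,0,0],[0,0,0],[0,0,0],[0,0,0]], "spin": [0,0,0,0,0]}}

```text
time: 9.0
tool_pos: [0.4244, -0.2982, 0.0776]
ee_rot: [-0.461, 0.537, -0.461, -0.537]
ft_force: [-0.5, 0.0, 0.4]
width: 0.0918
```

```bash
python3 go.py 600.3 -66.9 160 98.7; python3 go.py 424 -299 78 98.7
```

```text
t 9.0 tcp [ 424.4  -298.21   77.64] xaxis [ 0. -0. -1.] open yaw 98.72 width 91.8 F [-0.47  0.01  0.39] J [ 0.55  0.6  -0.07  2.19  0.11  0.35  2.11]
dist 302.0445725955049 spin 0.0
delta in tool axes now [ -82.35 -208.93  201.98]  after turning [ -82.35 -208.87  202.04]
t 9.0 tcp [ 424.4  -298.21   77.64] xaxis [ 0. -0. -1.] open yaw 98.72 width 91.8 F [-0.47  0.01  0.39] J [ 0.55  0.6  -0.07  2.19  0.11  0.35  2.11]
dist 0.9492936884509012 spin 0.0
delta in tool axes now [-0.36  0.51 -0.72]  after turning [-0.36  0.51 -0.72]
```

Call:
{"fn": "move_arm", "kwargs": {"delta_pos": [[-20,0,0],[-35,0,0],[-38,-5,5],[-2,-15,15],[0,-27,26]], "spin": [0,0,0,0,0]}}

```text
time: 9.42
tool_pos: [0.4632, -0.2487, 0.1752]
ee_rot: [-0.462, 0.537, -0.462, -0.533]
ft_force: [0.5, 0.3, 0.1]
width: 0.0927
```

Call:
{"fn": "move_arm", "kwargs": {"delta_pos": [[0,-27,26],[0,-27,26],[0,-27,26],[0,-27,26],[0,-27,26]], "spin": [0,0,0,0,0]}}

```text
time: 9.83
tool_pos: [0.5784, -0.095, 0.1727]
ee_rot: [-0.461, 0.537, -0.461, -0.537]
ft_force: [-0.1, -0.1, -1.1]
width: 0.0928
```

Call:
{"fn": "move_arm", "kwargs": {"delta_pos": [[0,-20,20],[0,-7,7],[0,0,0],[0,0,0],[0,0,0]], "spin": [0,0,0,0,0]}}

```text
time: 10.25
tool_pos: [0.599, -0.0677, 0.1725]
ee_rot: [0.461, -0.536, 0.462, 0.536]
ft_force: [-0.5, 0.2, 0.7]
width: 0.0929
```

```bash
python3 go.py 600.3 -66.9 86 98.7;  python3 - <<'E'
from trees import *
from bench import imaging
c=imaging.calibration('side');p,d=imaging.get_image('side'); P=cloud(c,d).reshape(-1,3);P=P[np.isfinite(P[:,0])]
c=imaging.calibration('scene');p2,d=imaging.get_image('scene'); P2=cloud(c,d).reshape(-1,3);P2=P2[np.isfinite(P2[:,0])]
cv2.imwrite('pics/s3.png',np.hstack([p2[:280,130:530],p[80:360,220:620]])[:,:,::-1])
for q in(P,P2): print(fit_tree(q,'fir',(.424,-.298),.004))
E
```

```text
t 10.25 tcp [599.02 -67.73 172.48] xaxis [-0. -0. -1.] open yaw 98.61 width 92.9 F [-0.49  0.15  0.66] J [ 0.07  0.53 -0.08  1.94  0.06  0.67  1.68]
dist 86.49694941248113 spin -0.002
delta in tool axes now [86.48 -1.5   0.7 ]  after turning [86.48 -1.5   0.7 ]
(array([ 0.42533989, -0.29654661]), 216, np.float64(0.0013212875050496878))
(array([ 0.42412753, -0.29854977]), 373, np.float64(0.000925563408754727))
```

View pics/s3.png

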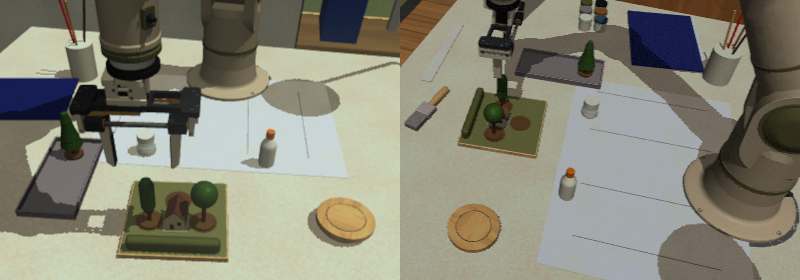

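The fir stands in the tray at (69,135) in the left half, measured at about (424.5,−298). The gripper is now above the poplar, so I lower it.

Call:
{"fn": "move_arm", "kwargs": {"delta_pos": [[20,-1,0],[25,0,0],[25,0,0],[12,0,0],[0,0,0]], "spin": [0,0,0,0,0]}}

```text
time: 10.77
tool_pos: [0.5993, -0.0667, 0.0883]
ee_rot: [0.46, -0.535, 0.462, 0.537]
ft_force: [-0.1, -0.9, 0.1]
width: 0.0928
```

Call:
{"fn": "move_arm", "kwargs": {"delta_pos": [[4,0,0],[0,0,0],[0,0,0],[0,0,0],[0,0,0]], "spin": [0,0,0,0,0]}}

```text
time: 11.18
tool_pos: [0.6017, -0.0657, 0.0876]
ee_rot: [-0.461, 0.537, -0.46, -0.536]
ft_force: [0.3, -0.1, -0.6]
width: 0.0933
```

```bash
python3 go.py 600.3 -66.9 86 98.7
```

```text
t 11.18 tcp [601.65 -65.74  87.58] xaxis [ 0. -0. -1.] open yaw 98.72 width 93.3 F [ 0.31 -0.13 -0.62] J [ 0.06  0.65 -0.07  1.99  0.08  0.5   1.66]
dist 2.3817068399548487 spin 0.0
delta in tool axes now [ 1.58  1.52 -0.94]  after turning [ 1.58  1.52 -0.94]
```

Call:
{"fn": "move_arm", "kwargs": {"delta_pos": [[1,1,-1],[0,0,0],[0,0,0],[0,0,0],[0,0,0]], "spin": [0,0,0,0,0], "jaw": 255}}

```text
time: 11.6
tool_pos: [0.6004, -0.0668, 0.0857]
ee_rot: [-0.461, 0.537, -0.461, -0.537]
ft_force: [0.5, 0.0, -0.3]
width: 0.0642
```

Call:
{"fn": "move_arm", "kwargs": {"delta_pos": [[0,0,0],[0,0,0],[0,0,0],[0,0,0],[0,0,0]], "spin": [0,0,0,0,0]}}

```text
time: 12.02
tool_pos: [0.6004, -0.0668, 0.0856]
ee_rot: [-0.461, 0.537, -0.461, -0.537]
ft_force: [-1.2, 0.4, -0.2]
width: 0.031
```

Call:
{"fn": "move_arm", "kwargs": {"delta_pos": [[0,0,0],[0,0,0],[0,0,0],[0,0,0],[0,0,0]], "spin": [0,0,0,0,0]}}

```text
time: 12.43
tool_pos: [0.6003, -0.0669, 0.0856]
ee_rot: [0.461, -0.537, 0.461, 0.537]
ft_force: [-0.6, -0.7, -1.5]
width: 0.0276
```

```bash
python3 go.py 573 -282 160 98.7
```

```text
t 12.43 tcp [600.28 -66.88  85.57] xaxis [-0. -0. -1.] open yaw 98.72 width 27.6 F [-0.63 -0.72 -1.45] J [ 0.06  0.65 -0.07  1.99  0.08  0.5   1.66]
dist 229.26265034137617 spin 0.0
delta in tool axes now [ -74.42   59.59 -208.5 ]  after turning [ -74.42   59.52 -208.52]
```

Call:
{"fn": "move_arm", "kwargs": {"delta_pos": [[-5,0,0],[-20,0,0],[-30,0,0],[-19,5,-15],[0,10,-32]], "spin": [0,0,0,0,0]}}

```text
time: 12.85
tool_pos: [0.5957, -0.1115, 0.164]
ee_rot: [-0.461, 0.539, -0.457, -0.537]
ft_force: [0.7, -0.3, -1.6]
width: 0.0276
```

Call:
{"fn": "move_arm", "kwargs": {"delta_pos": [[0,10,-36],[0,10,-36],[0,10,-36],[0,9,-32],[0,5,-18]], "spin": [0,0,0,0,0]}}

```text
time: 13.27
tool_pos: [0.5716, -0.2835, 0.1601]
ee_rot: [-0.461, 0.536, -0.462, -0.535]
ft_force: [-0.6, -0.9, -1.1]
width: 0.0278
```

Call:
{"fn": "move_arm", "kwargs": {"delta_pos": [[0,0,0],[0,0,0],[0,0,0],[10,0,0],[10,0,0]], "spin": [0,0,0,0,0]}}

```text
time: 13.68
tool_pos: [0.5739, -0.277, 0.1395]
ee_rot: [-0.46, 0.537, -0.46, -0.537]
ft_force: [-0.6, 0.3, -0.7]
width: 0.0272
```

```bash
python3 go.py 573 -282 77.6 98.7
```

```text
t 13.68 tcp [ 573.89 -276.97  139.49] xaxis [ 0.  0. -1.] open yaw 98.84 width 27.2 F [-0.55  0.33 -0.74] J [ 0.42  0.61 -0.09  1.89  0.09  0.65  2.  ]
dist 62.09712435728873 spin 0.003
delta in tool axes now [61.89  1.74 -4.82]  after turning [61.89  1.73 -4.82]
```

Call:
{"fn": "move_arm", "kwargs": {"delta_pos": [[20,1,-4],[20,0,0],[15,0,0],[4,0,0],[0,0,0]], "spin": [0,0,0,0,0]}}

```text
time: 14.1
tool_pos: [0.5721, -0.2812, 0.0789]
ee_rot: [0.46, -0.536, 0.46, 0.538]
ft_force: [0.0, -0.1, -0.9]
width: 0.0275
```

Call:
{"fn": "move_arm", "kwargs": {"delta_pos": [[0,0,0],[0,0,0],[0,0,0],[0,0,0],[0,0,0]], "spin": [0,0,0,0,0]}}

```text
time: 14.52
tool_pos: [0.573, -0.2826, 0.0811]
ee_rot: [-0.461, 0.537, -0.46, -0.536]
ft_force: [-0.2, 0.0, -1.9]
width: 0.0274
```

```bash
python3 go.py 573 -282 77.6 98.7
```

```text
t 14.52 tcp [ 572.97 -282.58   81.13] xaxis [ 0. -0. -1.] open yaw 98.73 width 27.4 F [-0.19  0.   -1.88] J [ 0.42  0.69 -0.08  1.92  0.1   0.54  1.99]
dist 3.577219246122411 spin 0.0
delta in tool axes now [ 3.53 -0.11  0.57]  after turning [ 3.53 -0.11  0.57]
```

Call:
{"fn": "move_arm", "kwargs": {"delta_pos": [[1,0,0],[1,0,0],[1,0,0],[0.5,0,0],[0,0,0]], "spin": [0,0,0,0,0]}}

```text
time: 14.93
tool_pos: [0.5728, -0.2826, 0.0774]
ee_rot: [-0.461, 0.537, -0.461, -0.536]
ft_force: [-0.5, -0.1, 3.4]
width: 0.0274
```

Call:
{"fn": "move_arm", "kwargs": {"delta_pos": [[0,0,0],[0,0,0],[0,0,0],[0,0,0],[0,0,0]], "spin": [0,0,0,0,0]}}

```text
time: 15.35
tool_pos: [0.5728, -0.2826, 0.0774]
ee_rot: [-0.461, 0.537, -0.461, -0.536]
ft_force: [-0.9, -0.5, 5.8]
width: 0.0276
```

Touching the floor (F about +5 N). Releasing.

Call:
{"fn": "move_arm", "kwargs": {"delta_pos": [[0,0,0],[0,0,0],[0,0,0],[0,0,0],[0,0,0]], "spin": [0,0,0,0,0], "jaw": 0}}

```text
time: 15.77
tool_pos: [0.5727, -0.2825, 0.077]
ee_rot: [0.461, -0.537, 0.461, 0.537]
ft_force: [-0.1, 0.8, -0.5]
width: 0.0562
```

Call:
{"fn": "move_arm", "kwargs": {"delta_pos": [[0,0,0],[0,0,0],[0,0,0],[0,0,0],[0,0,0]], "spin": [0,0,0,0,0]}}

```text
time: 16.18
tool_pos: [0.5727, -0.2825, 0.0771]
ee_rot: [-0.461, 0.537, -0.461, -0.537]
ft_force: [-0.2, 0.3, -0.5]
width: 0.0891
```

Call:
{"fn": "move_arm", "kwargs": {"delta_pos": [[-20,0,0],[-35,0,0],[-35,0,0],[-7,0,15],[0,0,30]], "spin": [0,0,0,0,0]}}

```text
time: 16.6
tool_pos: [0.5672, -0.2418, 0.1772]
ee_rot: [-0.462, 0.538, -0.462, -0.533]
ft_force: [0.9, 0.7, -0.2]
width: 0.0931
```

```bash
python3 go.py 583.2 35.4 160 98.7
```

```text
t 16.6 tcp [ 567.24 -241.82  177.24] xaxis [ 0.01 -0.   -1.  ] open yaw 98.41 width 93.1 F [ 0.88  0.71 -0.25] J [ 0.37  0.54 -0.1   1.91  0.08  0.69  1.95]
dist 278.2147834607343 spin -0.005
delta in tool axes now [ 16.26 -56.27 271.98]  after turning [ 16.27 -57.62 271.7 ]
```

Call:
{"fn": "move_arm", "kwargs": {"delta_pos": [[0,-8,38],[0,-8,38],[0,-8,38],[0,-8,38],[0,-8,38]], "spin": [0,0,0,0,0]}}

```text
time: 17.02
tool_pos: [0.5763, -0.0422, 0.1742]
ee_rot: [-0.461, 0.537, -0.461, -0.536]
ft_force: [1.2, 0.8, -0.2]
width: 0.093
```

Call:
{"fn": "move_arm", "kwargs": {"delta_pos": [[0,-8,38],[0,-6,25],[0,-2,10],[0,0,0],[0,0,0]], "spin": [0,0,0,0,0]}}

```text
time: 17.43
tool_pos: [0.5812, 0.0298, 0.174]
ee_rot: [-0.46, 0.537, -0.461, -0.537]
ft_force: [0.3, -0.9, 0.0]
width: 0.0927
```

```bash
python3 go.py 583.2 35.4 86 98.7
```

```text
t 17.43 tcp [581.18  29.75 174.02] xaxis [-0. -0. -1.] open yaw 98.74 width 92.7 F [ 0.29 -0.93  0.02] J [-0.09  0.51 -0.08  1.99  0.07  0.65  1.51]
dist 88.22045272414762 spin 0.001
delta in tool axes now [88.01 -2.88  5.34]  after turning [88.01 -2.88  5.34]
```

Call:
{"fn": "move_arm", "kwargs": {"delta_pos": [[10,-2,4],[25,0,0],[25,0,0],[20,0,0],[4,0,0]], "spin": [0,0,0,0,0]}}

```text
time: 17.85
tool_pos: [0.581, 0.0324, 0.0866]
ee_rot: [0.46, -0.535, 0.463, 0.537]
ft_force: [-1.0, -0.4, -0.6]
width: 0.0931
```

Call:
{"fn": "move_arm", "kwargs": {"delta_pos": [[0,0,0],[0,0,0],[0,0,0],[0,0,0],[0,0,0]], "spin": [0,0,0,0,0]}}

```text
time: 18.27
tool_pos: [0.5833, 0.0345, 0.0912]
ee_rot: [-0.461, 0.537, -0.46, -0.536]
ft_force: [0.1, -0.6, 0.5]
width: 0.0929
```

```bash
python3 go.py 583.2 35.4 86 98.7
```

```text
t 18.27 tcp [583.33  34.54  91.21] xaxis [ 0.  0. -1.] open yaw 98.7 width 92.9 F [ 0.13 -0.57  0.49] J [-0.11  0.63 -0.07  2.04  0.09  0.48  1.48]
dist 5.278345227559804 spin 0.0
delta in tool axes now [5.21 0.01 0.87]  after turning [5.21 0.01 0.87]
```

Call:
{"fn": "move_arm", "kwargs": {"delta_pos": [[3,0,1],[2,0,0],[0,0,0],[0,0,0],[0,0,0]], "spin": [0,0,0,0,0], "jaw": 255}}

```text
time: 18.68
tool_pos: [0.5825, 0.0357, 0.0851]
ee_rot: [0.46, -0.537, 0.461, 0.537]
ft_force: [-0.3, -0.9, -0.0]
width: 0.0642
```

Call:
{"fn": "move_arm", "kwargs": {"delta_pos": [[0,0,0],[0,0,0],[0,0,0],[0,0,0],[0,0,0]], "spin": [0,0,0,0,0]}}

```text
time: 19.1
tool_pos: [0.5826, 0.0356, 0.0851]
ee_rot: [-0.461, 0.537, -0.461, -0.537]
ft_force: [1.0, -0.3, 0.3]
width: 0.0489
```

Call:
{"fn": "move_arm", "kwargs": {"delta_pos": [[0,0,0],[0,0,0],[0,0,0],[0,0,0],[0,0,0]], "spin": [0,0,0,0,0]}}

```text
time: 19.52
tool_pos: [0.5826, 0.0356, 0.0852]
ee_rot: [-0.461, 0.537, -0.461, -0.537]
ft_force: [1.3, 0.2, -0.4]
width: 0.0489
```

```bash
python3 go.py 498 -290 160 98.7
```

```text
t 19.52 tcp [582.62  35.62  85.15] xaxis [ 0. -0. -1.] open yaw 98.72 width 48.9 F [ 1.27  0.17 -0.36] J [-0.11  0.64 -0.07  2.04  0.09  0.47  1.48]
dist 344.66212043694935 spin 0.0
delta in tool axes now [ -74.85  133.   -309.03]  after turning [ -74.85  132.89 -309.08]
```

Call:
{"fn": "move_arm", "kwargs": {"delta_pos": [[-5,0,0],[-20,0,0],[-30,0,0],[-20,7,-16],[0,14,-32]], "spin": [0,0,0,0,0]}}

```text
time: 19.93
tool_pos: [0.5721, -0.011, 0.1642]
ee_rot: [-0.461, 0.539, -0.457, -0.537]
ft_force: [1.7, -1.3, -1.2]
width: 0.0487
```

Call:
{"fn": "move_arm", "kwargs": {"delta_pos": [[0,15,-35],[0,15,-35],[0,15,-35],[0,15,-35],[0,15,-35]], "spin": [0,0,0,0,0]}}

```text
time: 20.35
tool_pos: [0.5207, -0.2009, 0.1606]
ee_rot: [-0.46, 0.537, -0.46, -0.537]
ft_force: [0.3, 0.1, -1.4]
width: 0.049
```

Call:
{"fn": "move_arm", "kwargs": {"delta_pos": [[0,15,-35],[0,13,-30],[0,6,-14],[0,0,0],[0,0,0]], "spin": [0,0,0,0,0]}}

```text
time: 20.77
tool_pos: [0.4994, -0.2832, 0.1603]
ee_rot: [0.461, -0.536, 0.461, 0.536]
ft_force: [-0.3, 0.3, -1.1]
width: 0.0488
```

```bash
python3 go.py 498.5 -290 77.1 98.7
```

```text
t 20.77 tcp [ 499.44 -283.19  160.27] xaxis [-0.  0. -1.] open yaw 98.6 width 48.8 F [-0.26  0.35 -1.1 ] J [ 0.5   0.52 -0.11  2.01  0.1   0.61  2.04]
dist 83.45781698905674 spin -0.002
delta in tool axes now [83.17  1.94 -6.61]  after turning [83.17  1.96 -6.6 ]
```

Call:
{"fn": "move_arm", "kwargs": {"delta_pos": [[15,1,-4],[25,0,0],[20,0,0],[15,0,0],[3,0,0]], "spin": [0,0,0,0,0]}}

```text
time: 21.18
tool_pos: [0.4993, -0.2839, 0.08]
ee_rot: [0.46, -0.536, 0.46, 0.539]
ft_force: [-1.2, 0.6, -1.2]
width: 0.0488
```

Call:
{"fn": "move_arm", "kwargs": {"delta_pos": [[0,0,0],[0,0,0],[0,0,0],[0,0,0],[0,0,0]], "spin": [0,0,0,0,0]}}

```text
time: 21.6
tool_pos: [0.4999, -0.2868, 0.0831]
ee_rot: [-0.461, 0.537, -0.46, -0.536]
ft_force: [0.1, -0.1, -1.1]
width: 0.0488
```

```bash
python3 go.py 498.5 -290 77.1 98.7
```

```text
t 21.6 tcp [ 499.95 -286.77   83.06] xaxis [ 0. -0. -1.] open yaw 98.72 width 48.8 F [ 0.14 -0.09 -1.15] J [ 0.49  0.63 -0.09  2.06  0.13  0.45  2.02]
dist 6.929619795731001 spin 0.0
delta in tool axes now [ 5.96  1.93 -2.97]  after turning [ 5.96  1.93 -2.97]
```

Call:
{"fn": "move_arm", "kwargs": {"delta_pos": [[1,1,-2],[1,0,0],[2,0,0],[1,0,0],[0,0,0]], "spin": [0,0,0,0,0]}}

```text
time: 22.02
tool_pos: [0.499, -0.2889, 0.0771]
ee_rot: [-0.461, 0.537, -0.461, -0.536]
ft_force: [0.1, -0.8, 0.8]
width: 0.0493
```

Call:
{"fn": "move_arm", "kwargs": {"delta_pos": [[0.5,0,0],[0,0,0],[0,0,0],[0,0,0],[0,0,0]], "spin": [0,0,0,0,0]}}

```text
time: 22.43
tool_pos: [0.4991, -0.2889, 0.0771]
ee_rot: [-0.461, 0.537, -0.46, -0.536]
ft_force: [-1.5, 0.1, 5.5]
width: 0.0488
```

Call:
{"fn": "move_arm", "kwargs": {"delta_pos": [[0,0,0],[0,0,0],[0,0,0],[0,0,0],[0,0,0]], "spin": [0,0,0,0,0], "jaw": 0}}

```text
time: 22.85
tool_pos: [0.4988, -0.2888, 0.0765]
ee_rot: [0.461, -0.537, 0.461, 0.537]
ft_force: [-0.0, 0.8, -0.8]
width: 0.0777
```

Call:
{"fn": "move_arm", "kwargs": {"delta_pos": [[0,0,0],[0,0,0],[0,0,0],[0,0,0],[0,0,0]], "spin": [0,0,0,0,0]}}

```text
time: 23.27
tool_pos: [0.4988, -0.2888, 0.0766]
ee_rot: [-0.461, 0.537, -0.461, -0.537]
ft_force: [-0.5, 0.4, -0.0]
width: 0.0932
```

Call:
{"fn": "move_arm", "kwargs": {"delta_pos": [[-20,0,0],[-35,0,0],[-35,0,0],[-10,0,10],[0,-4,20]], "spin": [0,0,0,0,0]}}

```text
time: 23.68
tool_pos: [0.499, -0.2612, 0.1798]
ee_rot: [-0.462, 0.538, -0.461, -0.533]
ft_force: [-0.6, 0.4, -0.7]
width: 0.093
```

```bash
python3 go.py 591 -17.5 180 98.7
python3 - <<'E'
from trees import *
from bench import imaging
for n in('scene','side'):
    c=imaging.calibration(n);p,d=imaging.get_image(n); P=cloud(c,d).reshape(-1,3);P=P[np.isfinite(P[:,0])]; np.save(f'pics/{n}4.npy',P); cv2.imwrite(f'pics/{n}4.png',p[:,:,::-1])
    for k,g in dict(fir=(.424,-.298),poplar=(.573,-.2825),round_tree=(.499,-.289)).items(): print(k,fit_tree(P,k,g,.004))
    q=P[(P[:,2]>.018)&(np.hypot(P[:,0]-.59,P[:,1]+.018)<.05)&(P[:,2]<.07)]
    print(n,'cottage',len(q),q[:,2].max(),cv2.minAreaRect((q[:,:2]*1000).astype(np.float32)))
    r=q[q[:,2]>q[:,2].max()-.006]; print('ridge',r.mean(0),cv2.minAreaRect((r[:,:2]*1000).astype(np.float32)))
a=cv2.imread('pics/scene4.png'); b=cv2.imread('pics/side4.png')
cv2.imwrite('pics/s4.png',np.hstack([a[:280,130:530],b[80:360,220:620]]))
E
```

```text
t 23.68 tcp [ 498.99 -261.21  179.79] xaxis [ 0.01 -0.   -1.  ] open yaw 98.49 width 93.0 F [-0.61  0.42 -0.71] J [ 0.46  0.48 -0.12  2.03  0.09  0.64  2.  ]
dist 260.5007303617205 spin -0.004
delta in tool axes now [  -0.6  -126.99  227.45]  after turning [  -0.59 -127.82  226.98]
fir (array([ 0.42403077, -0.29832776]), 363, np.float64(0.0008400128544323055))
poplar (array([ 0.57181837, -0.28233653]), 259, np.float64(0.0006042514351282877))
round_tree (array([ 0.49852363, -0.28989964]), 477, np.float64(0.0014005792326412733))
scene cottage 651 0.06338105139745676 ((589.0617065429688, -15.600120544433594), (51.629573822021484, 39.67209243774414), 2.8140206336975098)
ridge [ 0.59038491 -0.01548038  0.05942377] ((589.3123779296875, -15.7637357711792), (49.01863098144531, 9.286351203918457), 2.502298593521118)
fir (array([ 0.42556284, -0.29659235]), 213, np.float64(0.0012164516026954633))
poplar (array([ 0.57333174, -0.28107423]), 117, np.float64(0.0011469676974630045))
round_tree (array([ 0.50108629, -0.28869348]), 221, np.float64(0.001428951995741945))
side cottage 349 0.06429769431253773 ((589.8831176757812, -9.80508041381836), (51.205482482910156, 37.978233337402344), 5.470184803009033)
ridge [ 0.58909823 -0.01141333  0.06069842] ((589.4180297851562, -11.137157440185547), (48.84477233886719, 11.453705787658691), 7.157542705535889)
```

View pics/s4.png

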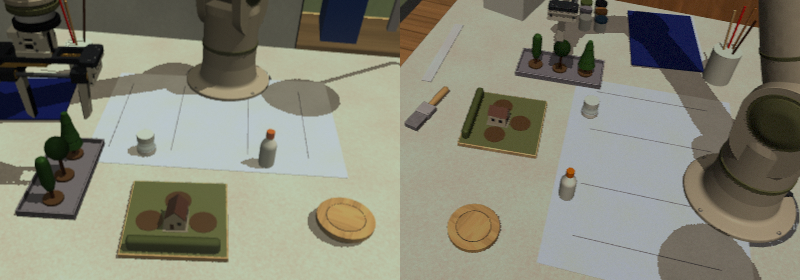

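All three trees stand in the tray, at (45,180), (57,155) and (70,133) in the left half. Fits put them within 2 mm of where I released them. Now for the cottage, with a wrist look to get its yaw.

Call:
{"fn": "move_arm", "kwargs": {"delta_pos": [[0,-18,32],[0,-18,32],[0,-18,32],[0,-18,32],[0,-18,32]], "spin": [0,0,0,0,0]}}

```text
time: 24.2
tool_pos: [0.5631, -0.0854, 0.1761]
ee_rot: [0.46, -0.536, 0.461, 0.537]
ft_force: [0.0, -1.7, 0.3]
width: 0.0927
```

Call:
{"fn": "move_arm", "kwargs": {"delta_pos": [[0,-18,32],[0,-14,25],[0,-5,10],[0,0,0],[0,0,0]], "spin": [0,0,0,0,0]}}

```text
time: 24.62
tool_pos: [0.5888, -0.0156, 0.1761]
ee_rot: [0.46, -0.537, 0.461, 0.537]
ft_force: [-1.0, -0.3, -0.1]
width: 0.0931
```

Call:
{"fn": "move_arm", "kwargs": {"delta_pos": [[0,0,0],[0,0,0],[0,0,0],[0,0,0],[0,0,0]], "spin": [0,0,0,0,0]}}

```text
time: 25.03
tool_pos: [0.5892, -0.0158, 0.1767]
ee_rot: [-0.461, 0.536, -0.461, -0.536]
ft_force: [0.1, 0.4, 0.3]
width: 0.0933
```

```bash
python3 go.py 591 -15 110 95
python3 - <<'E'
from h import *
from bench import imaging
c=imaging.calibration('wrist');p,d=imaging.get_image('wrist'); P=cloud(c,d); cv2.imwrite('pics/w5.png',p[:,:,::-1])
np.save('pics/w5.npy',P)
P=P.reshape(-1,3);P=P[np.isfinite(P[:,0])]
q=P[(P[:,2]>.018)&(np.hypot(P[:,0]-.59,P[:,1]+.015)<.05)&(P[:,2]<.07)]
print('cottage',len(q),q[:,2].max(),cv2.minAreaRect((q[:,:2]*1000).astype(np.float32)))
q=q[q[:,2]>.035]
print('roof',len(q),q[:,2].max(),cv2.minAreaRect((q[:,:2]*1000).astype(np.float32)))
r=q[q[:,2]>.056]; print('ridge',r.mean(0),cv2.minAreaRect((r[:,:2]*1000).astype(np.float32)))
b=P[(P[:,2]>.006)&(P[:,2]<.018)&(P[:,0]>.42)&(P[:,0]<.72)&(abs(P[:,1])<.2)]
print(np.median(b[:,2]))
E
```

```text
t 25.03 tcp [589.22 -15.8  176.72] xaxis [ 0. -0. -1.] open yaw 98.65 width 93.3 F [0.05 0.37 0.29] J [ 0.    0.51 -0.1   1.97  0.08  0.67  1.57]
dist 66.74833063185694 spin 0.064
delta in tool axes now [66.72 -1.88  0.53]  after turning [66.72 -1.84  0.65]
cottage 2427 0.06440794741293149 ((586.5602416992188, -17.277076721191406), (50.526824951171875, 39.57961654663086), 3.5230753421783447)
roof 2302 0.06440794741293149 ((586.5602416992188, -17.277076721191406), (50.526824951171875, 39.57961654663086), 3.5230753421783447)
ridge [ 0.58573937 -0.0174349   0.0595635 ] ((586.5440673828125, -17.415081024169922), (50.42946243286133, 16.154956817626953), 3.830975294113159)
0.012785827150842727
```

View pics/w5.png

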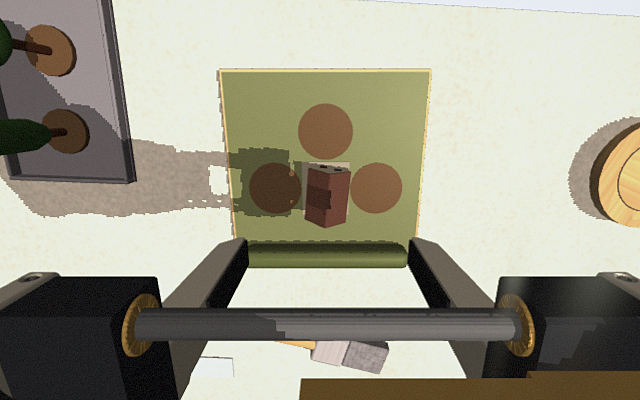

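The wrist view shows the cottage at (327,195), clear on all sides. Its yaw is about 3.5° in both the scene and wrist clouds, at about (588,−16). I turn the jaws from 98.7° to 93.5°, which is a spin of +0.09, and descend.

Call:
{"fn": "move_arm", "kwargs": {"delta_pos": [[0,0,0],[0,0,0],[20,0,0],[25,0,0],[15,0,0]], "spin": [0.09,0,0,0,0]}}

```text
time: 25.5
tool_pos: [0.589, -0.0149, 0.1153]
ee_rot: [0.483, -0.516, 0.484, 0.516]
ft_force: [-0.9, 0.6, -0.1]
width: 0.0928
```

Call:
{"fn": "move_arm", "kwargs": {"delta_pos": [[20,0,0],[20,0,0],[10,0,0],[0,0,0],[0,0,0]], "spin": [0,0,0,0,0]}}

```text
time: 25.92
tool_pos: [0.5892, -0.0149, 0.0666]
ee_rot: [0.484, -0.515, 0.484, 0.516]
ft_force: [0.3, 0.7, -0.4]
width: 0.0929
```

Call:
{"fn": "move_arm", "kwargs": {"delta_pos": [[0,0,0],[0,0,0],[0,0,0],[0,0,0],[0,0,0]], "spin": [0,0,0,0,0]}}

```text
time: 26.33
tool_pos: [0.5896, -0.0149, 0.0672]
ee_rot: [-0.484, 0.516, -0.484, -0.515]
ft_force: [-0.9, 0.2, 1.1]
width: 0.0928
```

```bash
python3 go.py 588 -16.3 34 93.5
```

```text
t 26.33 tcp [589.63 -14.93  67.21] xaxis [ 0. -0. -1.] open yaw 93.57 width 92.8 F [-0.92  0.17  1.09] J [-0.03  0.67 -0.06  2.04  0.09  0.44  1.48]
dist 33.278406025326206 spin 0.001
delta in tool axes now [33.21  1.74 -1.26]  after turning [33.21  1.74 -1.26]
```

Call:
{"fn": "move_arm", "kwargs": {"delta_pos": [[12,2,-1],[12,0,0],[7,0,0],[1,0,0],[0,0,0]], "spin": [0,0,0,0,0]}}

```text
time: 26.75
tool_pos: [0.587, -0.0159, 0.0339]
ee_rot: [0.484, -0.515, 0.485, 0.516]
ft_force: [0.6, 0.2, 0.7]
width: 0.0928
```

Call:
{"fn": "move_arm", "kwargs": {"delta_pos": [[0,0,0],[0,0,0],[0,0,0],[0,0,0],[0,0,0]], "spin": [0,0,0,0,0], "jaw": 255}}

```text
time: 27.17
tool_pos: [0.5876, -0.016, 0.0349]
ee_rot: [-0.484, 0.515, -0.484, -0.515]
ft_force: [0.3, -0.2, 0.0]
width: 0.064
```

Call:
{"fn": "move_arm", "kwargs": {"delta_pos": [[0,0,0],[0,0,0],[0,0,0],[0,0,0],[0,0,0]], "spin": [0,0,0,0,0]}}

```text
time: 27.58
tool_pos: [0.5875, -0.0161, 0.0347]
ee_rot: [-0.484, 0.515, -0.484, -0.515]
ft_force: [-0.3, 0.1, 1.4]
width: 0.0378
```

```bash
python3 go.py 588 -16.3 34 93.5;python3 go.py 526 302 120 93.5
```

```text
t 27.58 tcp [587.45 -16.07  34.69] xaxis [ 0. -0. -1.] open yaw 93.56 width 37.8 F [-0.33  0.12  1.43] J [-0.03  0.72 -0.05  2.05  0.09  0.37  1.47]
dist 0.910191893067226 spin 0.001
delta in tool axes now [ 0.69 -0.53 -0.27]  after turning [ 0.69 -0.53 -0.26]
t 27.58 tcp [587.45 -16.07  34.69] xaxis [ 0. -0. -1.] open yaw 93.56 width 37.8 F [-0.33  0.12  1.43] J [-0.03  0.72 -0.05  2.05  0.09  0.37  1.47]
dist 334.9951526479915 spin 0.001
delta in tool axes now [-85.33  41.56 321.27]  after turning [-85.33  41.91 321.22]
```

Call:
{"fn": "move_arm", "kwargs": {"delta_pos": [[-5,0,0],[-20,0,0],[-30,0,0],[-30,0,0],[0,2,18]], "spin": [0,0,0,0,0]}}

```text
time: 28.0
tool_pos: [0.587, -0.0018, 0.1248]
ee_rot: [-0.487, 0.516, -0.484, -0.512]
ft_force: [0.8, -0.5, 0.2]
width: 0.0377
```

Call:
{"fn": "move_arm", "kwargs": {"delta_pos": [[0,5,36],[0,5,37],[0,5,37],[0,5,37],[0,5,37]], "spin": [0,0,0,0,0]}}

```text
time: 28.42
tool_pos: [0.5473, 0.1855, 0.1201]
ee_rot: [-0.484, 0.515, -0.484, -0.515]
ft_force: [1.1, -0.4, -0.2]
width: 0.0378
```

Call:
{"fn": "move_arm", "kwargs": {"delta_pos": [[0,5,37],[0,5,37],[0,3,28],[0,1,10],[0,0,0]], "spin": [0,0,0,0,0]}}

```text
time: 28.83
tool_pos: [0.5258, 0.2984, 0.1198]
ee_rot: [0.483, -0.516, 0.483, 0.517]
ft_force: [0.9, -0.5, -1.1]
width: 0.0378
```

```bash
python3 go.py 526.4 302.3 46.7 93.5
python3 - <<'E'
from trees import *
from bench import imaging
for n in('scene','side'):
    c=imaging.calibration(n);p,d=imaging.get_image(n); cv2.imwrite(f'pics/{n}6.png',p[:,:,::-1])
a=cv2.imread('pics/scene6.png'); b=cv2.imread('pics/side6.png')
cv2.imwrite('pics/s6.png',np.hstack([a[:280,180:580],b[100:380,180:580]]))
E
```

```text
t 28.83 tcp [525.82 298.37 119.78] xaxis [-0.  0. -1.] open yaw 93.85 width 37.8 F [ 0.94 -0.55 -1.13] J [-0.6   0.6  -0.02  1.98  0.02  0.56  1.01]
dist 73.18629859783029 spin 0.006
delta in tool axes now [73.08 -0.84  3.77]  after turning [73.08 -0.82  3.78]
```

View pics/s6.png

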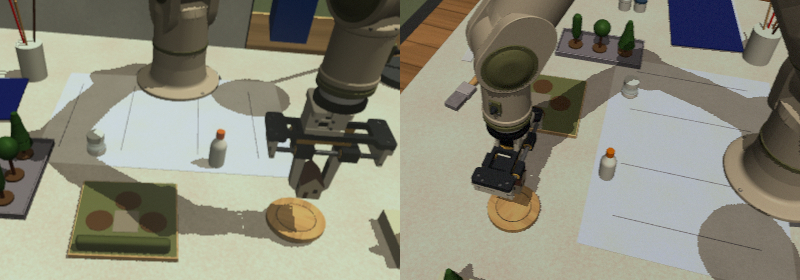

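The cottage is held upright at (312,175) over the stand in the left half. Lowering.

Call:
{"fn": "move_arm", "kwargs": {"delta_pos": [[10,-1,4],[20,0,0],[20,0,0],[12,0,0],[4,0,0]], "spin": [0,0,0,0,0]}}

```text
time: 29.35
tool_pos: [0.5274, 0.2967, 0.0513]
ee_rot: [0.484, -0.515, 0.486, 0.515]
ft_force: [-0.6, -1.0, -1.0]
width: 0.0378
```

Call:
{"fn": "move_arm", "kwargs": {"delta_pos": [[0,0,0],[0,0,0],[0,0,0],[0,0,0],[0,0,0]], "spin": [0,0,0,0,0]}}

```text
time: 29.77
tool_pos: [0.5281, 0.2991, 0.0545]
ee_rot: [-0.485, 0.515, -0.484, -0.515]
ft_force: [0.1, -0.5, 0.2]
width: 0.0382
```

```bash
python3 go.py 526.4 302.3 46.7 93.5
```

```text
t 29.77 tcp [528.11 299.06  54.48] xaxis [ 0.  0. -1.] open yaw 93.56 width 38.2 F [ 0.08 -0.54  0.15] J [-0.6   0.7  -0.01  2.    0.02  0.43  1.  ]
dist 8.601776171500326 spin 0.001
delta in tool axes now [7.78 1.51 3.33]  after turning [7.78 1.52 3.33]
```

Call:
{"fn": "move_arm", "kwargs": {"delta_pos": [[2,1,3],[2,0,0],[1,0,0],[1,0,0],[0,0,0]], "spin": [0,0,0,0,0]}}

```text
time: 30.18
tool_pos: [0.5264, 0.3017, 0.0473]
ee_rot: [0.484, -0.515, 0.484, 0.515]
ft_force: [-0.3, -0.2, -0.5]
width: 0.0379
```

```bash
python3 go.py 526.4 302.3 46.7 93.5
```

```text
t 30.18 tcp [526.38 301.75  47.33] xaxis [-0. -0. -1.] open yaw 93.57 width 37.9 F [-0.33 -0.17 -0.48] J [-0.61  0.71 -0.01  2.01  0.02  0.42  1.  ]
dist 0.840430544475472 spin 0.001
delta in tool axes now [ 0.63 -0.06  0.55]  after turning [ 0.63 -0.05  0.55]
```

Call:
{"fn": "move_arm", "kwargs": {"delta_pos": [[1,0,0],[0,0,0],[0,0,0],[0,0,0],[0,0,0]], "spin": [0,0,0,0,0]}}

```text
time: 30.6
tool_pos: [0.5266, 0.3018, 0.0467]
ee_rot: [-0.484, 0.515, -0.484, -0.515]
ft_force: [-0.7, -0.4, 1.3]
width: 0.0383
```

Call:
{"fn": "move_arm", "kwargs": {"delta_pos": [[0,0,0],[0,0,0],[0,0,0],[0,0,0],[0,0,0]], "spin": [0,0,0,0,0], "jaw": 0}}

```text
time: 31.02
tool_pos: [0.5265, 0.3018, 0.0466]
ee_rot: [-0.484, 0.515, -0.484, -0.515]
ft_force: [0.1, -0.2, 0.4]
width: 0.0664
```

Call:
{"fn": "move_arm", "kwargs": {"delta_pos": [[0,0,0],[0,0,0],[0,0,0],[0,0,0],[0,0,0]], "spin": [0,0,0,0,0]}}

```text
time: 31.43
tool_pos: [0.5266, 0.3018, 0.0467]
ee_rot: [-0.484, 0.515, -0.484, -0.515]
ft_force: [-0.1, 0.4, 0.3]
width: 0.0924
```

Call:
{"fn": "move_arm", "kwargs": {"delta_pos": [[-10,0,0],[-25,0,0],[-35,0,0],[-35,0,0],[-28,0,0]], "spin": [0,0,0,0,0]}}

```text
time: 31.85
tool_pos: [0.5267, 0.3018, 0.1827]
ee_rot: [-0.485, 0.515, -0.484, -0.515]
ft_force: [0.2, 0.4, 0.3]
width: 0.0929
```

```bash
python3 go.py 498.8 -289.3 180 98.7
cat > cot.py <<'E'
from trees import *
from bench import imaging
for n in('scene','side'):
    c=imaging.calibration(n);p,d=imaging.get_image(n); P=cloud(c,d).reshape(-1,3);P=P[np.isfinite(P[:,0])]
    q=P[(P[:,2]>.03)&(np.hypot(P[:,0]-.526,P[:,1]-.302)<.05)&(P[:,2]<.08)]
    print(n,'cottage',len(q),q[:,2].max(),cv2.minAreaRect((q[:,:2]*1000).astype(np.float32)))
    q=P[(P[:,2]>.017)&(np.hypot(P[:,0]-.526,P[:,1]-.302)<.075)&(P[:,2]<.08)]
    print(' stand',len(q),cv2.minEnclosingCircle((q[:,:2]*1000).astype(np.float32)))
    cv2.imwrite(f'pics/{n}7.png',p[:,:,::-1])
a=cv2.imread('pics/scene7.png'); b=cv2.imread('pics/side7.png')
cv2.imwrite('pics/s7.png',np.hstack([a[:280,180:580],b[100:380,180:580]]))
E
python3 cot.py
```

```text
t 31.85 tcp [526.73 301.81 182.72] xaxis [ 0.  0. -1.] open yaw 93.56 width 92.9 F [0.19 0.37 0.34] J [-0.61  0.52 -0.01  1.93  0.01  0.69  1.01]
dist 591.7748588560617 spin -0.09
delta in tool axes now [   2.21   64.56 -588.24]  after turning [   2.15  117.03 -580.08]
scene cottage 740 0.07392922136603841 ((528.239013671875, 302.8193664550781), (53.936222076416016, 40.39680862426758), 3.397915840148926)
 stand 2107 ((526.3259887695312, 301.4972229003906), 56.145572662353516)
side cottage 580 0.07679467370240745 ((528.3533325195312, 304.4901428222656), (49.90154266357422, 41.391265869140625), 2.553368091583252)
 stand 1959 ((526.4688110351562, 303.0815124511719), 55.985252380371094)
```

View pics/s7.png

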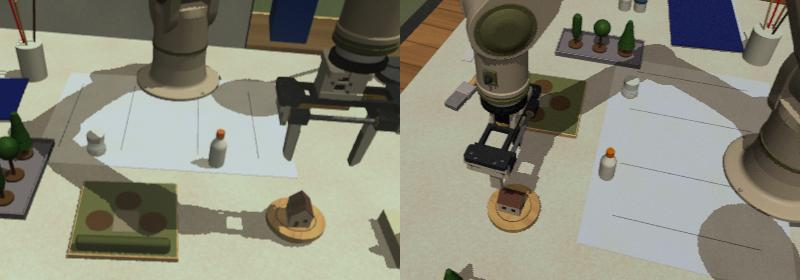

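The cottage stands at (300,212) on the disc in the left half, within about 2–3 mm of its centre. Next is the round tree, re-gripped at its release pose.

Call:
{"fn": "move_arm", "kwargs": {"delta_pos": [[0,0,0],[0,3,-15],[0,8,-38],[0,8,-38],[0,8,-38]], "spin": [-0.09,0,0,0,0]}}

```text
time: 32.37
tool_pos: [0.5183, 0.1677, 0.1791]
ee_rot: [0.461, -0.536, 0.462, 0.536]
ft_force: [1.2, -0.6, 0.0]
width: 0.0929
```

Call:
{"fn": "move_arm", "kwargs": {"delta_pos": [[0,8,-38],[0,8,-38],[0,8,-38],[0,8,-38],[0,8,-38]], "spin": [0,0,0,0,0]}}

```text
time: 32.78
tool_pos: [0.5071, -0.0266, 0.1793]
ee_rot: [0.461, -0.536, 0.462, 0.536]
ft_force: [0.7, -0.2, 0.3]
width: 0.0932
```

Call:
{"fn": "move_arm", "kwargs": {"delta_pos": [[0,8,-38],[0,8,-38],[0,8,-38],[0,8,-38],[0,8,-38]], "spin": [0,0,0,0,0]}}

```text
time: 33.2
tool_pos: [0.496, -0.2202, 0.1793]
ee_rot: [0.461, -0.535, 0.462, 0.536]
ft_force: [0.8, 0.2, 0.1]
width: 0.0928
```

```bash
python3 go.py 498.8 -288.8 180 98.7
```

```text
t 33.2 tcp [ 495.99 -220.17  179.26] xaxis [-0.  0. -1.] open yaw 98.53 width 92.8 F [0.77 0.23 0.09] J [ 0.36  0.46 -0.07  2.07  0.05  0.62  1.98]
dist 68.69451048641791 spin -0.003
delta in tool axes now [ -0.76   7.4  -68.29]  after turning [ -0.76   7.61 -68.27]
```

Call:
{"fn": "move_arm", "kwargs": {"delta_pos": [[0,5,-35],[0,3,-22],[0,0,-5],[0,0,0],[0,0,0]], "spin": [0,0,0,0,0]}}

```text
time: 33.62
tool_pos: [0.4985, -0.2794, 0.1792]
ee_rot: [0.461, -0.536, 0.461, 0.537]
ft_force: [0.1, 0.2, 0.5]
width: 0.093
```

```bash
python3 go.py 498.8 -288.8 76.6 98.7
```

```text
t 33.62 tcp [ 498.54 -279.44  179.17] xaxis [-0.  0. -1.] open yaw 98.63 width 93.0 F [0.06 0.16 0.46] J [ 0.46  0.49 -0.07  2.01  0.05  0.65  2.08]
dist 102.9977743678396 spin -0.001
delta in tool axes now [102.56   1.05  -9.42]  after turning [102.56   1.06  -9.42]
```

Call:
{"fn": "move_arm", "kwargs": {"delta_pos": [[0,1,-7],[20,0,0],[25,0,0],[25,0,0],[20,0,0]], "spin": [0,0,0,0,0]}}

```text
time: 34.03
tool_pos: [0.4996, -0.2857, 0.0885]
ee_rot: [0.46, -0.537, 0.46, 0.537]
ft_force: [0.0, -1.0, 0.4]
width: 0.0929
```

Call:
{"fn": "move_arm", "kwargs": {"delta_pos": [[7,0,0],[0,0,0],[0,0,0],[0,0,0],[0,0,0]], "spin": [0,0,0,0,0]}}

```text
time: 34.45
tool_pos: [0.5002, -0.2873, 0.084]
ee_rot: [-0.461, 0.537, -0.46, -0.536]
ft_force: [0.0, 0.7, -0.2]
width: 0.0931
```

```bash
python3 go.py 498.8 -288.8 76.6 98.7
```

```text
t 34.45 tcp [ 500.22 -287.3    83.96] xaxis [ 0. -0. -1.] open yaw 98.73 width 93.1 F [ 0.05  0.73 -0.2 ] J [ 0.46  0.63 -0.06  2.06  0.08  0.45  2.07]
dist 7.641394927510697 spin 0.001
delta in tool axes now [ 7.36  1.65 -1.25]  after turning [ 7.36  1.65 -1.26]
```

Call:
{"fn": "move_arm", "kwargs": {"delta_pos": [[3,1,-1],[3,0,0],[1,0,0],[0,0,0],[0,0,0]], "spin": [0,0,0,0,0]}}

```text
time: 34.87
tool_pos: [0.4986, -0.2882, 0.0756]
ee_rot: [0.461, -0.536, 0.461, 0.537]
ft_force: [-0.3, -0.8, 0.1]
width: 0.093
```

Call:
{"fn": "move_arm", "kwargs": {"delta_pos": [[0,0,0],[0,0,0],[0,0,0],[0,0,0],[0,0,0]], "spin": [0,0,0,0,0], "jaw": 255}}

```text
time: 35.28
tool_pos: [0.4987, -0.2882, 0.0756]
ee_rot: [0.461, -0.537, 0.461, 0.537]
ft_force: [0.1, 0.1, 0.1]
width: 0.0647
```

Call:
{"fn": "move_arm", "kwargs": {"delta_pos": [[0,0,0],[0,0,0],[0,0,0],[0,0,0],[0,0,0]], "spin": [0,0,0,0,0]}}

```text
time: 35.7
tool_pos: [0.4987, -0.2883, 0.0757]
ee_rot: [-0.461, 0.537, -0.461, -0.537]
ft_force: [-0.4, -0.6, 0.3]
width: 0.0486
```

```bash
python3 go.py 582.6 35.6 160 98.7
```

```text
t 35.7 tcp [ 498.73 -288.29   75.67] xaxis [ 0. -0. -1.] open yaw 98.72 width 48.6 F [-0.38 -0.58  0.31] J [ 0.46  0.65 -0.05  2.06  0.08  0.43  2.07]
dist 345.0391029719123 spin 0.0
delta in tool axes now [ -84.35 -132.03  307.42]  after turning [ -84.35 -131.91  307.47]
```

Call:
{"fn": "move_arm", "kwargs": {"delta_pos": [[-5,0,0],[-20,0,0],[-30,0,0],[-29,-7,16],[0,-14,32]], "spin": [0,0,0,0,0]}}

```text
time: 36.12
tool_pos: [0.513, -0.2422, 0.1646]
ee_rot: [-0.463, 0.538, -0.462, -0.532]
ft_force: [1.2, 1.0, -1.4]
width: 0.0488
```

Call:
{"fn": "move_arm", "kwargs": {"delta_pos": [[0,-15,35],[0,-15,35],[0,-15,35],[0,-15,35],[0,-15,35]], "spin": [0,0,0,0,0]}}

```text
time: 36.53
tool_pos: [0.5598, -0.0515, 0.1601]
ee_rot: [-0.461, 0.537, -0.461, -0.536]
ft_force: [0.0, 0.5, -0.4]
width: 0.0489
```

Call:
{"fn": "move_arm", "kwargs": {"delta_pos": [[0,-15,35],[0,-13,28],[0,-7,16],[0,-1,5],[0,0,0]], "spin": [0,0,0,0,0]}}

```text
time: 36.95
tool_pos: [0.5824, 0.0368, 0.1597]
ee_rot: [0.46, -0.537, 0.46, 0.537]
ft_force: [-0.3, 0.2, -1.5]
width: 0.049
```

```bash
python3 go.py 582.6 35.6 84 98.7
```

```text
t 36.95 tcp [582.39  36.78 159.69] xaxis [-0.  0. -1.] open yaw 98.88 width 49.0 F [-0.3   0.16 -1.51] J [-0.14  0.53 -0.03  2.    0.03  0.62  1.54]
dist 75.69786729310577 spin 0.003
delta in tool axes now [75.69 -0.04 -1.22]  after turning [75.69 -0.05 -1.22]
```

Call:
{"fn": "move_arm", "kwargs": {"delta_pos": [[10,0,0],[20,0,0],[20,0,0],[15,0,0],[4,0,0]], "spin": [0,0,0,0,0]}}

```text
time: 37.37
tool_pos: [0.5808, 0.0326, 0.088]
ee_rot: [0.46, -0.535, 0.463, 0.537]
ft_force: [-1.0, -1.1, -1.0]
width: 0.0487
```

Call:
{"fn": "move_arm", "kwargs": {"delta_pos": [[0,0,0],[0,0,0],[0,0,0],[0,0,0],[0,0,0]], "spin": [0,0,0,0,0]}}

```text
time: 37.78
tool_pos: [0.583, 0.0351, 0.0915]
ee_rot: [-0.461, 0.537, -0.46, -0.536]
ft_force: [0.1, 0.2, -1.1]
width: 0.0489
```

```bash
python3 go.py 582.6 35.6 84 98.7
```

```text
t 37.78 tcp [583.01  35.12  91.47] xaxis [ 0.  0. -1.] open yaw 98.71 width 48.9 F [ 0.07  0.19 -1.07] J [-0.14  0.63 -0.03  2.04  0.04  0.47  1.53]
dist 7.495005940684099 spin 0.0
delta in tool axes now [7.47 0.34 0.54]  after turning [7.47 0.34 0.54]
```

Call:
{"fn": "move_arm", "kwargs": {"delta_pos": [[2,0,0],[2,0,0],[1,0,0],[1,0,0],[0,0,0]], "spin": [0,0,0,0,0]}}

```text
time: 38.2
tool_pos: [0.5825, 0.0353, 0.0844]
ee_rot: [0.46, -0.537, 0.461, 0.537]
ft_force: [-0.4, 1.0, -0.9]
width: 0.0486
```

Call:
{"fn": "move_arm", "kwargs": {"delta_pos": [[1,0,0],[0,0,0],[0,0,0],[0,0,0],[0,0,0]], "spin": [0,0,0,0,0]}}

```text
time: 38.62
tool_pos: [0.5826, 0.0352, 0.0837]
ee_rot: [-0.461, 0.537, -0.461, -0.537]
ft_force: [-1.3, -0.1, -0.2]
width: 0.0488
```

Call:
{"fn": "move_arm", "kwargs": {"delta_pos": [[0.5,0,0],[0,0,0],[0,0,0],[0,0,0],[0,0,0]], "spin": [0,0,0,0,0]}}

```text
time: 39.03
tool_pos: [0.583, 0.0352, 0.0836]
ee_rot: [-0.461, 0.537, -0.46, -0.536]
ft_force: [-0.9, -0.0, 5.2]
width: 0.0489
```

Call:
{"fn": "move_arm", "kwargs": {"delta_pos": [[0,0,0],[0,0,0],[0,0,0],[0,0,0],[0,0,0]], "spin": [0,0,0,0,0], "jaw": 0}}

```text
time: 39.45
tool_pos: [0.5825, 0.0352, 0.083]
ee_rot: [0.46, -0.537, 0.461, 0.537]
ft_force: [-0.3, -0.4, 0.3]
width: 0.0774
```

Call:
{"fn": "move_arm", "kwargs": {"delta_pos": [[0,0,0],[0,0,0],[0,0,0],[0,0,0],[0,0,0]], "spin": [0,0,0,0,0]}}

```text
time: 39.87
tool_pos: [0.5826, 0.0352, 0.0831]
ee_rot: [-0.461, 0.537, -0.461, -0.537]
ft_force: [-0.2, 0.4, -0.4]
width: 0.0928
```

Call:
{"fn": "move_arm", "kwargs": {"delta_pos": [[-20,0,0],[-35,0,0],[-35,0,0],[-7,3,-15],[0,8,-35]], "spin": [0,0,0,0,0]}}

```text
time: 40.28
tool_pos: [0.5816, -0.0113, 0.1833]
ee_rot: [-0.461, 0.539, -0.456, -0.537]
ft_force: [0.9, -1.0, -0.7]
width: 0.0927
```

```bash
python3 go.py 572.7 -282.5 180 98.7
```

```text
t 40.28 tcp [581.55 -11.31 183.26] xaxis [ 0.01  0.   -1.  ] open yaw 99.12 width 92.7 F [ 0.89 -1.01 -0.72] J [-0.05  0.49 -0.04  1.99  0.03  0.66  1.62]
dist 271.3539720880578 spin 0.007
delta in tool axes now [   2.42   51.74 -266.36]  after turning [   2.44   49.79 -266.74]
```

Call:
{"fn": "move_arm", "kwargs": {"delta_pos": [[0,7,-38],[0,7,-38],[0,7,-38],[0,7,-38],[0,7,-38]], "spin": [0,0,0,0,0]}}

```text
time: 40.7
tool_pos: [0.5731, -0.2108, 0.1803]
ee_rot: [-0.461, 0.537, -0.46, -0.537]
ft_force: [-0.1, -1.0, -0.3]
width: 0.093
```

Call:
{"fn": "move_arm", "kwargs": {"delta_pos": [[0,7,-35],[0,5,-25],[0,1,-8],[0,0,0],[0,0,0]], "spin": [0,0,0,0,0]}}

```text
time: 41.12
tool_pos: [0.571, -0.2773, 0.18]
ee_rot: [0.461, -0.536, 0.46, 0.537]
ft_force: [0.7, -0.0, -0.4]
width: 0.0929
```

```bash
python3 go.py 572.7 -282.5 77.1 98.7
python3 - <<'E'
from trees import *
from bench import imaging
for n in('scene','side'):
    c=imaging.calibration(n);p,d=imaging.get_image(n); P=cloud(c,d).reshape(-1,3);P=P[np.isfinite(P[:,0])]
    print(n,fit_tree(P,'round_tree',(.583,.035),.012))
    cv2.imwrite(f'pics/{n}8.png',p[:,:,::-1])
a=cv2.imread('pics/scene8.png'); b=cv2.imread('pics/side8.png')
cv2.imwrite('pics/s8.png',np.hstack([a[:280,180:580],b[100:380,180:580]]))
E
```

```text
t 41.12 tcp [ 570.98 -277.33  179.96] xaxis [-0.  0. -1.] open yaw 98.72 width 92.9 F [ 0.71 -0.02 -0.41] J [ 0.4   0.55 -0.05  1.86  0.04  0.73  2.05]
dist 103.00728622209246 spin 0.0
delta in tool axes now [102.86  -0.92  -5.46]  after turning [102.86  -0.92  -5.46]
scene (array([0.58223448, 0.03363211]), 599, np.float64(0.0011879875710993151))
side (array([0.58444893, 0.03504316]), 322, np.float64(0.0011229680628421805))
```

View pics/s8.png

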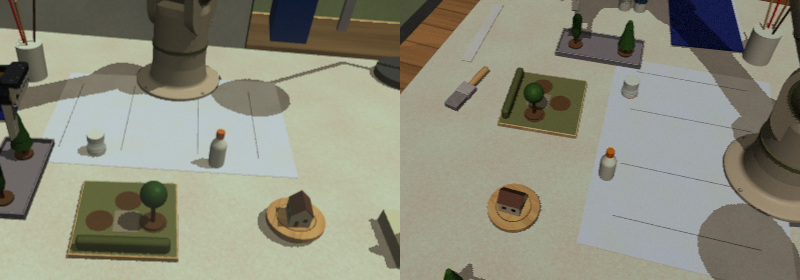

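The round tree is back on its patch at (153,205) in the left half, within 1 mm of its starting fit in both cameras. Poplar next.

Call:
{"fn": "move_arm", "kwargs": {"delta_pos": [[0,-1,-4],[20,0,0],[25,0,0],[25,0,0],[18,0,0]], "spin": [0,0,0,0,0]}}

```text
time: 41.63
tool_pos: [0.5727, -0.2804, 0.0906]
ee_rot: [0.46, -0.537, 0.46, 0.537]
ft_force: [0.4, 0.2, -0.2]
width: 0.0931
```

Call:
{"fn": "move_arm", "kwargs": {"delta_pos": [[7,0,0],[0,0,0],[0,0,0],[0,0,0],[0,0,0]], "spin": [0,0,0,0,0]}}

```text
time: 42.05
tool_pos: [0.5734, -0.2821, 0.0865]
ee_rot: [-0.461, 0.537, -0.46, -0.536]
ft_force: [-0.3, 0.1, 0.6]
width: 0.0929
```

```bash
python3 go.py 572.7 -282.5 77.1 98.7
```

```text
t 42.05 tcp [ 573.37 -282.13   86.5 ] xaxis [ 0. -0. -1.] open yaw 98.74 width 92.9 F [-0.32  0.09  0.58] J [ 0.4   0.68 -0.04  1.92  0.05  0.55  2.04]
dist 9.431085762902628 spin 0.001
delta in tool axes now [ 9.4   0.73 -0.25]  after turning [ 9.4   0.73 -0.25]
```

Call:
{"fn": "move_arm", "kwargs": {"delta_pos": [[5,0,0],[4,0,0],[0,0,0],[0,0,0],[0,0,0]], "spin": [0,0,0,0,0]}}

```text
time: 42.47
tool_pos: [0.5725, -0.282, 0.0761]
ee_rot: [0.461, -0.537, 0.461, 0.537]
ft_force: [-0.6, 0.2, -0.0]
width: 0.0932
```

Call:
{"fn": "move_arm", "kwargs": {"delta_pos": [[0,0,0],[0,0,0],[0,0,0],[0,0,0],[0,0,0]], "spin": [0,0,0,0,0], "jaw": 255}}

```text
time: 42.88
tool_pos: [0.5726, -0.282, 0.0762]
ee_rot: [-0.461, 0.537, -0.461, -0.537]
ft_force: [-0.1, -0.2, -0.3]
width: 0.0643
```

Call:
{"fn": "move_arm", "kwargs": {"delta_pos": [[0,0,0],[0,0,0],[0,0,0],[0,0,0],[0,0,0]], "spin": [0,0,0,0,0]}}

```text
time: 43.3
tool_pos: [0.5726, -0.282, 0.0761]
ee_rot: [-0.461, 0.537, -0.461, -0.537]
ft_force: [-0.2, -0.3, -0.4]
width: 0.0312
```

Call:
{"fn": "move_arm", "kwargs": {"delta_pos": [[0,0,0],[0,0,0],[0,0,0],[0,0,0],[0,0,0]], "spin": [0,0,0,0,0]}}

```text
time: 43.72
tool_pos: [0.5725, -0.2819, 0.0761]
ee_rot: [0.461, -0.537, 0.461, 0.537]
ft_force: [-0.4, 0.6, -1.3]
width: 0.0277
```

```bash
python3 go.py 600.3 -66.9 160 98.7
```

```text
t 43.72 tcp [ 572.53 -281.93   76.09] xaxis [-0.  0. -1.] open yaw 98.72 width 27.7 F [-0.39  0.6  -1.31] J [ 0.4   0.69 -0.04  1.92  0.05  0.53  2.04]
dist 232.4910596251296 spin 0.0
delta in tool axes now [-83.9  -60.05 208.34]  after turning [-83.9  -59.96 208.37]
```

Call:
{"fn": "move_arm", "kwargs": {"delta_pos": [[-5,0,0],[-20,0,0],[-30,0,0],[-29,-5,15],[0,-9,30]], "spin": [0,0,0,0,0]}}

```text
time: 44.13
tool_pos: [0.5811, -0.2403, 0.1657]
ee_rot: [-0.463, 0.538, -0.462, -0.532]
ft_force: [2.8, -0.1, -1.1]
width: 0.0273
```

Call:
{"fn": "move_arm", "kwargs": {"delta_pos": [[0,-10,36],[0,-10,36],[0,-10,36],[0,-10,32],[0,-5,18]], "spin": [0,0,0,0,0]}}

```text
time: 44.55
tool_pos: [0.6007, -0.0673, 0.1607]
ee_rot: [0.46, -0.537, 0.459, 0.538]
ft_force: [-0.5, 0.3, -0.9]
width: 0.0271
```

Call:
{"fn": "move_arm", "kwargs": {"delta_pos": [[0,0,3],[0,0,0],[0,0,0],[0,0,0],[0,0,0]], "spin": [0,0,0,0,0]}}

```text
time: 44.97
tool_pos: [0.5994, -0.0713, 0.1602]
ee_rot: [-0.461, 0.536, -0.461, -0.536]
ft_force: [-0.4, -1.1, -1.5]
width: 0.0271
```

```bash
python3 go.py 600.3 -66.9 84 98.7
```

```text
t 44.97 tcp [599.42 -71.33 160.22] xaxis [-0. -0. -1.] open yaw 98.58 width 27.1 F [-0.36 -1.13 -1.46] J [ 0.04  0.55 -0.03  1.95  0.02  0.64  1.72]
dist 76.35064171226193 spin -0.002
delta in tool axes now [76.21 -1.54  4.3 ]  after turning [76.21 -1.55  4.29]
```

Call:
{"fn": "move_arm", "kwargs": {"delta_pos": [[10,-1,4],[20,0,0],[20,0,0],[13,0,0],[3,0,0]], "spin": [0,0,0,0,0]}}

```text
time: 45.38
tool_pos: [0.5986, -0.0656, 0.0913]
ee_rot: [0.46, -0.535, 0.462, 0.537]
ft_force: [-0.7, -0.6, -0.9]
width: 0.0275
```

Call:
{"fn": "move_arm", "kwargs": {"delta_pos": [[0,0,0],[0,0,0],[0,0,0],[0,0,0],[0,0,0]], "spin": [0,0,0,0,0]}}

```text
time: 45.8
tool_pos: [0.6004, -0.0654, 0.0949]
ee_rot: [-0.461, 0.537, -0.46, -0.536]
ft_force: [-0.2, 1.2, -0.5]
width: 0.0273
```

```bash
python3 go.py 600.3 -66.9 84 98.7
```

```text
t 45.8 tcp [600.43 -65.38  94.92] xaxis [ 0. -0. -1.] open yaw 98.71 width 27.3 F [-0.23  1.17 -0.52] J [ 0.03  0.64 -0.03  1.99  0.03  0.51  1.71]
dist 11.028516861591562 spin 0.0
delta in tool axes now [10.92  0.37 -1.48]  after turning [10.92  0.37 -1.48]
```

Call:
{"fn": "move_arm", "kwargs": {"delta_pos": [[3,0,-1],[3,0,0],[2,0,0],[1,0,0],[0,0,0]], "spin": [0,0,0,0,0]}}

```text
time: 46.22
tool_pos: [0.6, -0.0663, 0.0847]
ee_rot: [0.46, -0.536, 0.461, 0.537]
ft_force: [-0.2, 0.2, -1.8]
width: 0.0272
```

Call:
{"fn": "move_arm", "kwargs": {"delta_pos": [[0,0,0],[0,0,0],[0,0,0],[0,0,0],[0,0,0]], "spin": [0,0,0,0,0]}}

```text
time: 46.63
tool_pos: [0.6002, -0.0663, 0.0852]
ee_rot: [-0.461, 0.537, -0.461, -0.537]
ft_force: [0.4, -0.1, -2.1]
width: 0.0275
```

Call:
{"fn": "move_arm", "kwargs": {"delta_pos": [[1,0,0],[0.5,0,0],[0,0,0],[0,0,0],[0,0,0]], "spin": [0,0,0,0,0]}}

```text
time: 47.05
tool_pos: [0.6004, -0.0663, 0.084]
ee_rot: [-0.461, 0.537, -0.46, -0.536]
ft_force: [-0.5, 0.0, 5.0]
width: 0.0276
```

Call:
{"fn": "move_arm", "kwargs": {"delta_pos": [[0,0,0],[0,0,0],[0,0,0],[0,0,0],[0,0,0]], "spin": [0,0,0,0,0]}}

```text
time: 47.47
tool_pos: [0.6004, -0.0664, 0.084]
ee_rot: [-0.461, 0.537, -0.46, -0.536]
ft_force: [-0.5, 0.0, 5.7]
width: 0.0275
```

Contact is made (+5 N). Releasing.

Call:
{"fn": "move_arm", "kwargs": {"delta_pos": [[0,0,0],[0,0,0],[0,0,0],[0,0,0],[0,0,0]], "spin": [0,0,0,0,0], "jaw": 0}}

```text
time: 47.88
tool_pos: [0.6001, -0.0663, 0.0835]
ee_rot: [0.46, -0.537, 0.461, 0.537]
ft_force: [-0.4, -1.4, -0.6]
width: 0.0563
```

Call:
{"fn": "move_arm", "kwargs": {"delta_pos": [[0,0,0],[0,0,0],[0,0,0],[0,0,0],[0,0,0]], "spin": [0,0,0,0,0]}}

```text
time: 48.3
tool_pos: [0.6002, -0.0663, 0.0836]
ee_rot: [-0.461, 0.537, -0.461, -0.537]
ft_force: [0.0, 0.4, -0.4]
width: 0.0895
```

Call:
{"fn": "move_arm", "kwargs": {"delta_pos": [[-20,0,0],[-35,0,0],[-35,0,0],[-7,10,-10],[0,27,-26]], "spin": [0,0,0,0,0]}}

```text
time: 48.72
tool_pos: [0.5732, -0.1037, 0.1836]
ee_rot: [-0.461, 0.54, -0.457, -0.536]
ft_force: [1.0, -0.1, 0.5]
width: 0.0926
```

```bash
python3 go.py 424.4 -298.2 180 98.7
```

```text
t 48.72 tcp [ 573.25 -103.74  183.58] xaxis [ 0.01  0.   -1.  ] open yaw 99.09 width 92.6 F [ 0.96 -0.07  0.5 ] J [ 0.11  0.49 -0.04  1.99  0.02  0.66  1.79]
dist 244.91137729028344 spin 0.007
delta in tool axes now [   2.06  177.72 -168.5 ]  after turning [   2.07  176.57 -169.71]
```

Call:
{"fn": "move_arm", "kwargs": {"delta_pos": [[0,27,-26],[0,27,-26],[0,27,-26],[0,27,-26],[0,27,-26]], "spin": [0,0,0,0,0]}}

```text
time: 49.13
tool_pos: [0.4539, -0.2577, 0.1807]
ee_rot: [-0.46, 0.537, -0.46, -0.536]
ft_force: [1.1, -0.6, -0.1]
width: 0.093
```

Call:
{"fn": "move_arm", "kwargs": {"delta_pos": [[0,25,-24],[0,10,-10],[0,2,-2],[0,0,0],[0,0,0]], "spin": [0,0,0,0,0]}}

```text
time: 49.55
tool_pos: [0.425, -0.2969, 0.1806]
ee_rot: [-0.461, 0.537, -0.46, -0.537]
ft_force: [-0.1, 0.9, 0.6]
width: 0.093
```

```bash
python3 go.py 424.4 -298.2 77.6 98.7
```

```text
t 49.55 tcp [ 424.97 -296.86  180.63] xaxis [ 0.  0. -1.] open yaw 98.77 width 93.0 F [-0.06  0.86  0.56] J [ 0.54  0.43 -0.05  2.12  0.04  0.59  2.19]
dist 103.0414968564435 spin 0.001
delta in tool axes now [103.03   0.83  -1.27]  after turning [103.03   0.83  -1.27]
```

Call:
{"fn": "move_arm", "kwargs": {"delta_pos": [[10,0,-1],[25,0,0],[25,0,0],[22,0,0],[12,0,0]], "spin": [0,0,0,0,0]}}

```text
time: 49.97
tool_pos: [0.4247, -0.2967, 0.0838]
ee_rot: [0.46, -0.536, 0.46, 0.538]
ft_force: [0.2, 0.5, -0.0]
width: 0.0928
```

Call:
{"fn": "move_arm", "kwargs": {"delta_pos": [[2,0,0],[0,0,0],[0,0,0],[0,0,0],[0,0,0]], "spin": [0,0,0,0,0]}}

```text
time: 50.38
tool_pos: [0.425, -0.2987, 0.0855]
ee_rot: [-0.461, 0.537, -0.46, -0.536]
ft_force: [0.8, 0.7, 0.9]
width: 0.0928
```

```bash
python3 go.py 424.4 -298.2 77.6 98.7
```

```text
t 50.38 tcp [ 424.96 -298.74   85.5 ] xaxis [ 0. -0. -1.] open yaw 98.74 width 92.8 F [0.85 0.67 0.87] J [ 0.53  0.59 -0.04  2.19  0.06  0.36  2.17]
dist 7.93519676261396 spin 0.001
delta in tool axes now [7.9  0.48 0.62]  after turning [7.9  0.49 0.62]
```

Call:
{"fn": "move_arm", "kwargs": {"delta_pos": [[4,0,0.5],[3,0,0],[0.5,0,0],[0,0,0],[0,0,0]], "spin": [0,0,0,0,0]}}

```text
time: 50.8
tool_pos: [0.4242, -0.2982, 0.0771]
ee_rot: [0.461, -0.536, 0.461, 0.537]
ft_force: [0.6, -0.0, 0.2]
width: 0.0929
```

Call:
{"fn": "move_arm", "kwargs": {"delta_pos": [[0,0,0],[0,0,0],[0,0,0],[0,0,0],[0,0,0]], "spin": [0,0,0,0,0], "jaw": 255}}

```text
time: 51.22
tool_pos: [0.4244, -0.2982, 0.0772]
ee_rot: [-0.461, 0.537, -0.461, -0.537]
ft_force: [0.4, 0.5, -0.6]
width: 0.064
```

Call:
{"fn": "move_arm", "kwargs": {"delta_pos": [[0,0,0],[0,0,0],[0,0,0],[0,0,0],[0,0,0]], "spin": [0,0,0,0,0]}}

```text
time: 51.63
tool_pos: [0.4244, -0.2982, 0.0772]
ee_rot: [-0.461, 0.537, -0.461, -0.536]
ft_force: [-0.2, 0.4, -1.2]
width: 0.0346
```

Call:
{"fn": "move_arm", "kwargs": {"delta_pos": [[0,0,0],[0,0,0],[0,0,0],[0,0,0],[0,0,0]], "spin": [0,0,0,0,0]}}

```text
time: 52.05
tool_pos: [0.4243, -0.2981, 0.0771]
ee_rot: [0.461, -0.537, 0.461, 0.537]
ft_force: [0.7, -0.6, -0.9]
width: 0.0345
```

```bash
python3 go.py 534.5 -27.4 160 98.7
```

```text
t 52.05 tcp [ 424.3  -298.1    77.11] xaxis [-0.  0. -1.] open yaw 98.72 width 34.5 F [ 0.67 -0.62 -0.94] J [ 0.53  0.6  -0.03  2.19  0.06  0.34  2.17]
dist 303.79861393937114 spin 0.0
delta in tool axes now [ -82.88 -149.98  250.86]  after turning [ -82.88 -149.88  250.92]
```

Call:
{"fn": "move_arm", "kwargs": {"delta_pos": [[-5,0,0],[-20,0,0],[-30,0,0],[-28,-8,14],[0,-16,27]], "spin": [0,0,0,0,0]}}

```text
time: 52.47
tool_pos: [0.4423, -0.2576, 0.1647]
ee_rot: [-0.462, 0.538, -0.462, -0.533]
ft_force: [1.0, -0.4, -1.1]
width: 0.0344
```

Call:
{"fn": "move_arm", "kwargs": {"delta_pos": [[0,-20,33],[0,-20,33],[0,-20,33],[0,-20,33],[0,-20,33]], "spin": [0,0,0,0,0]}}

```text
time: 52.88
tool_pos: [0.5159, -0.0739, 0.1606]
ee_rot: [-0.461, 0.537, -0.461, -0.536]
ft_force: [1.8, -0.3, -1.6]
width: 0.0347
```

Call:
{"fn": "move_arm", "kwargs": {"delta_pos": [[0,-15,25],[0,-8,14],[0,0,0],[0,0,0],[0,0,0]], "spin": [0,0,0,0,0]}}

```text
time: 53.3
tool_pos: [0.5319, -0.0346, 0.1603]
ee_rot: [-0.46, 0.536, -0.461, -0.536]
ft_force: [-0.3, -0.8, -1.6]
width: 0.0343
```

```bash
python3 go.py 534.5 -27.4 85.1 98.7
```

```text
t 53.3 tcp [531.9  -34.61 160.26] xaxis [-0. -0. -1.] open yaw 98.68 width 34.3 F [-0.3  -0.79 -1.61] J [-0.03  0.48 -0.01  2.11  0.01  0.56  1.67]
dist 75.55387773873221 spin -0.0
delta in tool axes now [75.16 -3.7   6.77]  after turning [75.16 -3.7   6.77]
```

Call:
{"fn": "move_arm", "kwargs": {"delta_pos": [[10,-3,6],[20,0,0],[20,0,0],[13,0,0],[3,0,0]], "spin": [0,0,0,0,0]}}

```text
time: 53.72
tool_pos: [0.5331, -0.0281, 0.0917]
ee_rot: [0.46, -0.535, 0.462, 0.537]
ft_force: [-1.0, 0.6, -1.1]
width: 0.0347
```

Call:
{"fn": "move_arm", "kwargs": {"delta_pos": [[0,0,0],[0,0,0],[0,0,0],[0,0,0],[0,0,0]], "spin": [0,0,0,0,0]}}

```text
time: 54.13
tool_pos: [0.5349, -0.0274, 0.0949]
ee_rot: [-0.461, 0.537, -0.46, -0.536]
ft_force: [0.5, 0.7, -1.1]
width: 0.0346
```

```bash
python3 go.py 534.5 -27.4 85.1 98.7
```

```text
t 54.13 tcp [534.92 -27.37  94.89] xaxis [ 0.  0. -1.] open yaw 98.71 width 34.6 F [ 0.47  0.66 -1.07] J [-0.05  0.58 -0.01  2.15  0.02  0.41  1.65]
dist 9.794414301352537 spin 0.0
delta in tool axes now [9.78 0.44 0.03]  after turning [9.78 0.44 0.03]
```

Call:
{"fn": "move_arm", "kwargs": {"delta_pos": [[3,0,0],[3,0,0],[2,0,0],[0,0,0],[0,0,0]], "spin": [0,0,0,0,0]}}

```text
time: 54.55
tool_pos: [0.5344, -0.0273, 0.0859]
ee_rot: [0.46, -0.536, 0.461, 0.537]
ft_force: [-0.4, -0.0, -1.1]
width: 0.0345
```

Call:
{"fn": "move_arm", "kwargs": {"delta_pos": [[1,0,0],[0,0,0],[0,0,0],[0,0,0],[0,0,0]], "spin": [0,0,0,0,0]}}

```text
time: 54.97
tool_pos: [0.5345, -0.0273, 0.0851]
ee_rot: [-0.461, 0.537, -0.461, -0.537]
ft_force: [-0.1, 0.1, -1.1]
width: 0.0346
```

Call:
{"fn": "move_arm", "kwargs": {"delta_pos": [[0.5,0,0],[0,0,0],[0,0,0],[0,0,0],[0,0,0]], "spin": [0,0,0,0,0]}}

```text
time: 55.38
tool_pos: [0.5347, -0.0274, 0.0849]
ee_rot: [-0.461, 0.537, -0.46, -0.536]
ft_force: [-1.2, -0.7, 5.8]
width: 0.0348
```

Call:
{"fn": "move_arm", "kwargs": {"delta_pos": [[0,0,0],[0,0,0],[0,0,0],[0,0,0],[0,0,0]], "spin": [0,0,0,0,0]}}

```text
time: 55.8
tool_pos: [0.5347, -0.0274, 0.0849]
ee_rot: [-0.461, 0.537, -0.46, -0.536]
ft_force: [-0.5, -0.7, 5.4]
width: 0.0341
```

Call:
{"fn": "move_arm", "kwargs": {"delta_pos": [[0,0,0],[0,0,0],[0,0,0],[0,0,0],[0,0,0]], "spin": [0,0,0,0,0], "jaw": 0}}

```text
time: 56.22
tool_pos: [0.5345, -0.0272, 0.0845]
ee_rot: [0.46, -0.537, 0.461, 0.537]
ft_force: [0.0, -0.7, 0.1]
width: 0.063
```

Call:
{"fn": "move_arm", "kwargs": {"delta_pos": [[0,0,0],[0,0,0],[0,0,0],[0,0,0],[0,0,0]], "spin": [0,0,0,0,0]}}

```text
time: 56.63
tool_pos: [0.5345, -0.0273, 0.0846]
ee_rot: [-0.461, 0.537, -0.461, -0.537]
ft_force: [0.5, -0.3, -0.4]
width: 0.0918
```

Call:
{"fn": "move_arm", "kwargs": {"delta_pos": [[-20,0,0],[-35,0,0],[-35,0,0],[-30,0,0],[-20,0,0]], "spin": [0,0,0,0,0]}}

```text
time: 57.05
tool_pos: [0.5351, -0.0274, 0.2276]
ee_rot: [-0.461, 0.537, -0.46, -0.536]
ft_force: [0.5, 0.4, -0.8]
width: 0.0928
```

Call:
{"fn": "move_arm", "kwargs": {"delta_pos": [[0,5,-35],[0,5,-35],[0,5,-35],[0,5,-35],[0,0,0]], "spin": [0,0,0,0,0]}}

```text
time: 57.47
tool_pos: [0.5351, -0.1764, 0.2249]
ee_rot: [-0.462, 0.536, -0.464, -0.534]
ft_force: [-0.1, 0.2, 0.4]
width: 0.0929
```

Call:
{"fn": "move_arm", "kwargs": {"delta_pos": [[0,0,0],[0,0,0],[0,0,0],[0,0,0],[0,0,0]], "spin": [0,0,0,0,0]}}

```text
time: 57.88
tool_pos: [0.5362, -0.1674, 0.2246]
ee_rot: [0.46, -0.537, 0.46, 0.537]
ft_force: [0.3, -0.4, 1.0]
width: 0.0931
```

```bash
python3 go.py; python3 cot.py
python3 - <<'E'
from trees import *
from bench import imaging
for n in('scene','side'):
    c=imaging.calibration(n);p,d=imaging.get_image(n); P=cloud(c,d).reshape(-1,3);P=P[np.isfinite(P[:,0])]
    P0=cloud(c,np.load(f'pics/{n}0_d.npy')).reshape(-1,3);P0=P0[np.isfinite(P0[:,0])]
    for k,g in dict(round_tree=(.583,.034),poplar=(.6,-.067),fir=(.5345,-.027)).items():
        print(n,k,'shift mm',1000*(fit_tree(P,k,g,.012)[0]-fit_tree(P0,k,g,.012)[0]))
    for k,g,r in (('jar',(.376,-.137),.04),('glue',(.371,.142),.035)):
        f=lambda P: P[(np.hypot(P[:,0]-g[0],P[:,1]-g[1])<r)&(P[:,2]>.01)].mean(0)
        print(n,k,'shift',1000*(f(P)-f(P0)))
E
```

```text
t 57.88 tcp [ 536.16 -167.42  224.65] xaxis [ 0.  0. -1.] open yaw 98.84 width 93.1 F [ 0.3  -0.41  0.96] J [ 0.2   0.42  0.    1.99 -0.    0.74  1.93]
scene cottage 736 0.07418984512868187 ((528.14404296875, 302.9233093261719), (53.15574264526367, 40.56020736694336), 3.6567742824554443)
 stand 2105 ((526.570556640625, 300.76690673828125), 55.86296081542969)
side cottage 586 0.07851871067832661 ((528.4005126953125, 304.0791320800781), (51.116355895996094, 41.1800651550293), 2.575566530227661)
 stand 1971 ((525.5243530273438, 303.3179016113281), 56.34634017944336)
scene round_tree shift mm [ 0.08872755 -1.09290396]
scene poplar shift mm [-0.10672957  1.32706436]
scene fir shift mm [0.05509172 0.55835515]
scene jar shift [-0.08264417  0.16310615  0.01835477]
scene glue shift [ 0.0298802  -0.01961711 -0.094297  ]
side round_tree shift mm [ 0.03589022 -0.99691907]
side poplar shift mm [-0.30778367  1.46876932]
side fir shift mm [-0.11303589  0.77486696]
side jar shift [-0.08435221  0.00627412 -0.02319097]
side glue shift [-0.0525137   0.12235005  0.24170951]
```

View pics/s7.png

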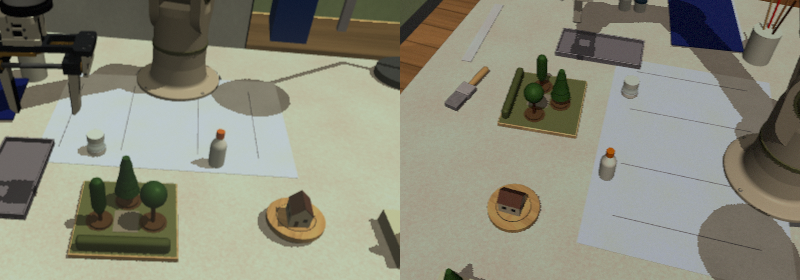

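All three trees are back upright, at (97,202), (126,182) and (153,203) in the left half, each within 1.5 mm of its start. The cottage is at (300,212) on the stand, and the arm is clear. Handing in.

```bash
python3 -c "
from bench import ticket; print(ticket.hand_in())"
```

```text
the job is handed in; nothing more can be done
None
```

I moved the fir, poplar and round tree to the tray, stood the cottage on the painting stand, and put each tree back on its own patch. The job was handed in at about 58 s of the 144 s allowed; the hand-in gives no verdict.

My last checks came from both fixed cameras:
- **Trees:** all stood upright, about 0.6–1.5 mm from where they started.
- **Cottage:** it stood upright about 2–3 mm from the stand's centre. The two cameras disagree by about 1–2 mm on both the cottage and the stand.
- **Jar and glue bottle:** neither moved by more than 0.3 mm.
- **Brush:** I checked it only by eye in the pictures, and it looked untouched.
- **Arm:** it was clear of everything, with the jaws open.

No check failed.

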